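Gauge two moulded clips and sort them

ROBOT

A 6-joint arm with a two-finger parallel gripper is mounted at the origin on the work surface. World frame = base frame: x ahead of the robot, y to its left, z up, the work surface at z = 0. Lengths are in mm, angles in rad, forces in N, time in s.
With the tool pointing down it reaches from about 275 to 750 mm from the base axis. Payload 10.2 kg.
Tool frame: the origin (TCP) lies at the very end of the fingers, on their centre line; the grasp point (between the pads) lies 19 mm behind it; z points along the fingers, x is the direction in which the jaws open and shut, and the axes are right-handed (so a half turn about z gives the same grasp; the last joint's range is limited). The gripper opens to 85 mm and grips with 20 to 120 N. Pads are 22 mm wide; open, the fingers measure 114 mm over their backs; the gripper's body (76 mm by 85 mm) begins 54 mm behind the grasp point. The pads swing forward as they close: fully open they stand 13 mm farther back than shut.
Start: joints at [-1.37, 0.313, 1.498, -0, 1.331, -0.223], TCP at [215.883, -478.566, 231.294] pointing down, gripper open.
Joint ranges: [-2.94, 2.94], [-0.97, 2.17], [0.19, 2.56], [-1.23, 4.37], [0.02, 3.11], [-2.88, 2.88]. Speed limits (rad/s): [2.39, 2.39, 3.01, 3.14, 3.14, 3.14].

INTERFACE

Orientations are given as a unit quaternion [w, x, y, z].
In Python, from rig import ctrl, cams gives the robot as it stands.
- The arm moves only by the tool play_rows, never from a script. Its argument "steps" is a list of rows, each a list of 2 entries, a list of its own where there are three numbers: the shift along the tool's x, y, z normalised to -1 to 1, where 1 is 0.75 m, then the turn, a rotation vector about the tool's x, y, z normalised to -1 to 1, where 1 is 45 degrees. A call has 1 to 20 rows; each row shifts and turns the commanded pose from where the row before left it, along the tool's axes as they then stand; what a row does not reach is not made up. A row lasts 1/10 s, in which the tool goes at most 50 mm and 8.59 degrees, less where a joint would pass 70% of its speed; a pose out of reach is approached as far as the arm can. A call with a number of a shift or a turn outside -1 to 1 is refused whole. A call with a gripper value outside its range is refused whole. "grip" is the closure, from 0 (fully open) to 1 (shut), set as the call begins (left out, the last holds). The fingers move at their own pace and stop on an object; "squeeze" is the grip in N (left out, the last holds). Time passes only in rows, so rows that do not move let the fingers close. It gives the time, the measured TCP pose, the force and the opening at its end, in the units of the state.
- ctrl.sense(): the state, without advancing time (a new reading comes with each control period).
- cams.capture(name): name is "scene" or "top" or "wrist"; returns the picture (400x640x3 uint8, red, green, blue); there is no depth.
- cams.camera_info(name): a dict with "fx", "fy", "cx", "cy" (pixels), "dist_coeffs" ([k1, k2, p1, p2, k3] as OpenCV has them; the pictures are not rectified), "xyz" and "attitude" of the camera in the world. Camera axes: x right, y up, looking along -z (the intrinsics and any distortion apply to the point x, -y, -z); pixel columns grow to the right and rows downward; lengths in mm; the calibration is good to about 2 mm. A picture is of the moment at which its call begins: read the wrist's pose just before it. camera_info takes no time and is no camera call; for the wrist camera it gives the pose at the moment of the call.
- ctrl.finish_job(): hands the job in, once; it reports no verdict.
Trained networks look in the newest picture that a camera, given by its name, has taken for a name from the list of things; names that differ only in an ending like _2 or _b are one class to them, and where a whole thing is asked for, a point or a joint stands for the part that bears it (a point fixed in the world has none). Each returns a list of dicts, best first, with "p" (0 to 1); they miss things now and then, are a little off and sometimes report something else, mostly with a low value. They report only what shows in the picture. A call takes as long as a camera call. They do not tell look-alikes from the thing itself.
- cams.search_frame(camera, thing): "rect" ([centre column, centre row, width, height] in pixels, round what is visible of it).
- cams.tip_of(camera, thing): "pixel" ([column, row] in pixels: a listed point, or the origin of a listed thing).
The state is a dict: "time_s": time; "joints": joint angles; "dq": joint speeds; "tau": joint torques, N m; "eef_pos": TCP position; "ee_rot": TCP orientation; "force": force on the tool from outside, world axes, zero at the start; "wrist_torque": the same for the moment, N m; "grip_width": opening from 0.0 (shut) to 1.0 (fully open).
Only numpy, scipy, OpenCV 4.12 (cv2) and the standard library are available. Lean on these libraries where they do the work, as an engineer would, in place of code of your own. Each camera call takes 0.05 s, during which the arm holds its last target.

TASK

Try each of the two tan moulded clips in the steel slot gauge by feel: lower it upright, lengthways over the slot, until its tongue either goes fully home (good) or stops on the slot's mouth (oversize; do not force it). Stand a good clip upright in the blue tray and an oversize one upright in the red tray, and put the first away before you try the second. Leave everything else on the bench where it is.

Things in the scene. Friction and masses are not known exactly. Their poses are not given: they have to be found in the camera images.
- clip_p_mid (a point): tan moulded clip standing on the bench, 73 mm high; this point is its centre, half-way up; z up. On top a web 60 long (x) x 12 thick (y) x 40 high: grip it across the 12 mm. Under the web a flange 72 (x) x 46 (y) x 5, its underside 28 mm above the foot. Below it the tongue, 50 long (x), 28 high. About 90 g.
- clip_q_mid (a point): the other tan moulded clip standing on the bench, 73 mm high; this point is its centre, half-way up; z up. On top a web 60 long (x) x 12 thick (y) x 40 high: grip it across the 12 mm. Under the web a flange 72 (x) x 46 (y) x 5, its underside 28 mm above the foot. Below it the tongue, 50 long (x), 28 high. About 90 g.
- clip_p: the first clip as a whole; origin at the centre of its foot, axes as its mid point. Its tongue's thickness (y) is what the gauge tests: good is 22 mm, oversize 28 mm, and each clip may be either. The two look alike from above: the flange hides the tongue.
- clip_q: the second clip as a whole; origin at the centre of its foot, axes as its mid point. Its tongue's thickness (y) is what the gauge tests: good is 22 mm, oversize 28 mm, and each clip may be either. The two look alike from above: the flange hides the tongue.
- gauge_slot (a point): centre of the mouth of the gauge's slot, in the top face of the gauge, 42 mm above the bench. The slot runs 60 mm along x, is 24 mm wide (y) and 36 mm deep, open upward; a good clip sinks in 28 mm until its flange lies on the top face, an oversize one stops with its foot on the mouth.
- gauge: the fixed slot gauge: two bright steel jaws and brass end blocks, 110 (x) x 74 (y), on a dark base plate 150 x 110 x 6; total height 42. Origin under its centre.
- tray_blue_in (a point): blue open tray, fixed, 170 (x) x 150 (y) x 40 high outside, walls and floor 4 mm; this point is the centre of its inner floor, 4 mm above the bench. For good clips.
- tray_red_in (a point): red open tray, fixed, 170 (x) x 150 (y) x 40 high outside, walls and floor 4 mm; this point is the centre of its inner floor, 4 mm above the bench. For oversize clips.
- caliper: steel sliding caliper lying on the bench, 190 mm long, 10 high; origin under the middle of its beam, beam along x. Bystander.
- tape_roll: cream roll of tape lying flat, 90 across, 24 high; origin under its centre. Bystander.
- scraper: flat scraper with yellow handle, 150 long along x, 18 high; origin near its middle. Bystander.
Mind the look-alikes: they are no part of the job. Of the things that look like the part that bears tray_red_in, the smaller one is meant.

How it is judged (in metres and radians):
On the way, in this order (a step that is already met when the one before it is completed fails the run):
1. one clip has been tried in the gauge: a good one fully home, an oversize one resting on the mouth, centred and in line with the slot (((horizontal distance between clip_p_mid and gauge_slot below 0.008 m and angle between clip_p_mid's own z axis and vertical below 0.12 rad and angle between the x axis of clip_p_mid and the x axis of gauge_slot, either way round below 0.15 rad and y of clip_p_c0 in the frame of clip_p below 0.00625 m and z of clip_p_mid in the frame of gauge_slot below 0.0125 m) or (horizontal distance between clip_p_mid and gauge_slot below 0.008 m and angle between clip_p_mid's own z axis and vertical below 0.12 rad and angle between the x axis of clip_p_mid and the x axis of gauge_slot, either way round below 0.15 rad and y of clip_p_c0 in the frame of clip_p above 0.00625 m and z of clip_p_mid in the frame of gauge_slot below 0.04 m and contact force between clip_p and gauge above 0.3 N) or (horizontal distance between clip_q_mid and gauge_slot below 0.008 m and angle between clip_q_mid's own z axis and vertical below 0.12 rad and angle between the x axis of clip_q_mid and the x axis of gauge_slot, either way round below 0.15 rad and y of clip_q_c0 in the frame of clip_q below 0.00625 m and z of clip_q_mid in the frame of gauge_slot below 0.0125 m) or (horizontal distance between clip_q_mid and gauge_slot below 0.008 m and angle between clip_q_mid's own z axis and vertical below 0.12 rad and angle between the x axis of clip_q_mid and the x axis of gauge_slot, either way round below 0.15 rad and y of clip_q_c0 in the frame of clip_q above 0.00625 m and z of clip_q_mid in the frame of gauge_slot below 0.04 m and contact force between clip_q and gauge above 0.3 N))), for 0.1 s.
2. a clip stands released in its right tray (((y of clip_p_c0 in the frame of clip_p below 0.00625 m and x of clip_p_mid in the frame of tray_blue_in between -0.07 and 0.07 m and y of clip_p_mid in the frame of tray_blue_in between -0.065 and 0.065 m and z of clip_p_mid in the frame of tray_blue_in below 0.042 m and angle between clip_p_mid's own z axis and vertical below 0.12 rad and contact force between clip_p and the fingers below 0.1 N and linear speed of clip_p below 0.03 m/s) or (y of clip_p_c0 in the frame of clip_p above 0.00625 m and x of clip_p_mid in the frame of tray_red_in between -0.07 and 0.07 m and y of clip_p_mid in the frame of tray_red_in between -0.065 and 0.065 m and z of clip_p_mid in the frame of tray_red_in below 0.042 m and angle between clip_p_mid's own z axis and vertical below 0.12 rad and contact force between clip_p and the fingers below 0.1 N and linear speed of clip_p below 0.03 m/s) or (y of clip_q_c0 in the frame of clip_q below 0.00625 m and x of clip_q_mid in the frame of tray_blue_in between -0.07 and 0.07 m and y of clip_q_mid in the frame of tray_blue_in between -0.065 and 0.065 m and z of clip_q_mid in the frame of tray_blue_in below 0.042 m and angle between clip_q_mid's own z axis and vertical below 0.12 rad and contact force between clip_q and the fingers below 0.1 N and linear speed of clip_q below 0.03 m/s) or (y of clip_q_c0 in the frame of clip_q above 0.00625 m and x of clip_q_mid in the frame of tray_red_in between -0.07 and 0.07 m and y of clip_q_mid in the frame of tray_red_in between -0.065 and 0.065 m and z of clip_q_mid in the frame of tray_red_in below 0.042 m and angle between clip_q_mid's own z axis and vertical below 0.12 rad and contact force between clip_q and the fingers below 0.1 N and linear speed of clip_q below 0.03 m/s))), for 0.2 s.
3. with that clip in its tray, the other has been tried in the gauge (((((y of clip_p_c0 in the frame of clip_p below 0.00625 m and x of clip_p_mid in the frame of tray_blue_in between -0.07 and 0.07 m and y of clip_p_mid in the frame of tray_blue_in between -0.065 and 0.065 m and z of clip_p_mid in the frame of tray_blue_in below 0.042 m and angle between clip_p_mid's own z axis and vertical below 0.12 rad and contact force between clip_p and the fingers below 0.1 N and linear speed of clip_p below 0.03 m/s) or (y of clip_p_c0 in the frame of clip_p above 0.00625 m and x of clip_p_mid in the frame of tray_red_in between -0.07 and 0.07 m and y of clip_p_mid in the frame of tray_red_in between -0.065 and 0.065 m and z of clip_p_mid in the frame of tray_red_in below 0.042 m and angle between clip_p_mid's own z axis and vertical below 0.12 rad and contact force between clip_p and the fingers below 0.1 N and linear speed of clip_p below 0.03 m/s)) and ((horizontal distance between clip_q_mid and gauge_slot below 0.008 m and angle between clip_q_mid's own z axis and vertical below 0.12 rad and angle between the x axis of clip_q_mid and the x axis of gauge_slot, either way round below 0.15 rad and y of clip_q_c0 in the frame of clip_q below 0.00625 m and z of clip_q_mid in the frame of gauge_slot below 0.0125 m) or (horizontal distance between clip_q_mid and gauge_slot below 0.008 m and angle between clip_q_mid's own z axis and vertical below 0.12 rad and angle between the x axis of clip_q_mid and the x axis of gauge_slot, either way round below 0.15 rad and y of clip_q_c0 in the frame of clip_q above 0.00625 m and z of clip_q_mid in the frame of gauge_slot below 0.04 m and contact force between clip_q and gauge above 0.3 N))) or (((y of clip_q_c0 in the frame of clip_q below 0.00625 m and x of clip_q_mid in the frame of tray_blue_in between -0.07 and 0.07 m and y of clip_q_mid in the frame of tray_blue_in between -0.065 and 0.065 m and z of clip_q_mid in the frame of tray_blue_in below 0.042 m and angle between clip_q_mid's own z axis and vertical below 0.12 rad and contact force between clip_q and the fingers below 0.1 N and linear speed of clip_q below 0.03 m/s) or (y of clip_q_c0 in the frame of clip_q above 0.00625 m and x of clip_q_mid in the frame of tray_red_in between -0.07 and 0.07 m and y of clip_q_mid in the frame of tray_red_in between -0.065 and 0.065 m and z of clip_q_mid in the frame of tray_red_in below 0.042 m and angle between clip_q_mid's own z axis and vertical below 0.12 rad and contact force between clip_q and the fingers below 0.1 N and linear speed of clip_q below 0.03 m/s)) and ((horizontal distance between clip_p_mid and gauge_slot below 0.008 m and angle between clip_p_mid's own z axis and vertical below 0.12 rad and angle between the x axis of clip_p_mid and the x axis of gauge_slot, either way round below 0.15 rad and y of clip_p_c0 in the frame of clip_p below 0.00625 m and z of clip_p_mid in the frame of gauge_slot below 0.0125 m) or (horizontal distance between clip_p_mid and gauge_slot below 0.008 m and angle between clip_p_mid's own z axis and vertical below 0.12 rad and angle between the x axis of clip_p_mid and the x axis of gauge_slot, either way round below 0.15 rad and y of clip_p_c0 in the frame of clip_p above 0.00625 m and z of clip_p_mid in the frame of gauge_slot below 0.04 m and contact force between clip_p and gauge above 0.3 N))))), for 0.1 s.
At the end, for the whole second after the job is handed in: Each clip stands on the floor of its tray (within 5 mm), good in blue, oversize in red, upright within 0.12 rad, released and at rest. (c0 is the +y half of a clip's tongue: its centre lies 5.5 mm off the mid-plane if good, 7 mm if oversize.) (((y of clip_p_c0 in the frame of clip_p below 0.00625 m and x of clip_p_mid in the frame of tray_blue_in between -0.07 and 0.07 m and y of clip_p_mid in the frame of tray_blue_in between -0.065 and 0.065 m and z of clip_p_mid in the frame of tray_blue_in below 0.042 m and angle between clip_p_mid's own z axis and vertical below 0.12 rad and contact force between clip_p and the fingers below 0.1 N and linear speed of clip_p below 0.03 m/s) or (y of clip_p_c0 in the frame of clip_p above 0.00625 m and x of clip_p_mid in the frame of tray_red_in between -0.07 and 0.07 m and y of clip_p_mid in the frame of tray_red_in between -0.065 and 0.065 m and z of clip_p_mid in the frame of tray_red_in below 0.042 m and angle between clip_p_mid's own z axis and vertical below 0.12 rad and contact force between clip_p and the fingers below 0.1 N and linear speed of clip_p below 0.03 m/s)) and ((y of clip_q_c0 in the frame of clip_q below 0.00625 m and x of clip_q_mid in the frame of tray_blue_in between -0.07 and 0.07 m and y of clip_q_mid in the frame of tray_blue_in between -0.065 and 0.065 m and z of clip_q_mid in the frame of tray_blue_in below 0.042 m and angle between clip_q_mid's own z axis and vertical below 0.12 rad and contact force between clip_q and the fingers below 0.1 N and linear speed of clip_q below 0.03 m/s) or (y of clip_q_c0 in the frame of clip_q above 0.00625 m and x of clip_q_mid in the frame of tray_red_in between -0.07 and 0.07 m and y of clip_q_mid in the frame of tray_red_in between -0.065 and 0.065 m and z of clip_q_mid in the frame of tray_red_in below 0.042 m and angle between clip_q_mid's own z axis and vertical below 0.12 rad and contact force between clip_q and the fingers below 0.1 N and linear speed of clip_q below 0.03 m/s))); the robot touches nothing.
It fails at once if a clip forced into or against the gauge with more than 50 N (contact force between any of clip_p, clip_q and gauge above 50 N).
It fails at once if a bystander pushed more than 30 mm (distance of any of caliper, tape_roll, scraper from where it was at the start of the episode above 0.03 m).
It also fails if it takes over 72 s, if anything falls off the work surface, if the arm or the gripper's body presses on something with over 40 N, if the wrist force passes 120 N, or if a joint passes its speed limit or range.

## Working session

There is one attempt and no reset: what is moved stays moved. The work goes in short steps, Python scripts to look and compute and a tool call to move; the robot and the scene stay as the last step left them, time stands still between calls to the robot, and variables do not carry over. Pictures are saved under pics/ and viewed, and the job is handed in when it is done.

Besides the shell and the picture viewer there is one more tool, called after "Request:" by a JSON object that holds its "name" and its "arguments". play_rows: Moves the arm, as the interface text tells. Its arguments: {"type":"object","properties":{"steps":{"type":"array"},"grip":{"type":"number"},"squeeze":{"type":"number"}},"required":["steps"]}

```bash
ls; mkdir -p pics; python3 - <<'E'
from rig import ctrl,cams
import cv2
s=ctrl.sense();print(s)
for n in("scene","top"):
    im=cams.capture(n);cv2.imwrite(f"pics/{n}0.png",im[:,:,::-1]);print(cams.camera_info(n))
    for t in("clip_p","gauge","tray_blue_in","tray_red_in","gauge_slot","clip_p_mid"):
        print(n,t,[(([round(v) for v in d["rect"]]),round(d["p"],2)) for d in cams.search_frame(n,t)],[(([round(v,1) for v in d["pixel"]]),round(d["p"],2)) for d in cams.tip_of(n,t)])
print(cams.camera_info("wrist"))
print(ctrl.sense()["time_s"])
E
```

```text
pics
{'time_s': 0.0, 'joints': array([-1.37039383e+00,  3.13476330e-01,  1.49842745e+00, -5.31690321e-06,
        1.33098430e+00, -2.23423797e-01]), 'dq': array([ 1.50600616e-04,  9.10671530e-04, -1.80437744e-03, -1.68314408e-05,
       -3.36326208e-04, -1.94030311e-03]), 'tau': array([-7.28671966e-04, -4.12259960e+01, -2.59746820e+01, -1.93790734e-04,
        4.05841667e-03,  1.30017384e-05]), 'eef_pos': array([ 215.83235116, -478.30957799,  230.72522246]), 'ee_rot': array([-4.61442220e-04,  8.40015407e-01, -5.42562159e-01, -4.54549782e-04]), 'force': array([ 0.35562621, -0.43839117,  0.30801764]), 'wrist_torque': array([-0.0067644 , -0.03368382,  0.05684351]), 'grip_width': 0.9998698132510383}
{'fx': 373.37717296772604, 'fy': 373.37717296772604, 'cx': 321.70374248359025, 'cy': 200.11289126673836, 'dist_coeffs': array([-0.0405265,  0.       ,  0.       ,  0.       ,  0.       ]), 'xyz': array([1234.03084568,  238.228684  ,  742.55181247]), 'attitude': array([0.54871629, 0.24293268, 0.33674041, 0.72560323])}
scene clip_p [([386, 204, 25, 34], 0.91), ([263, 177, 24, 28], 0.53)] [([384
[... 963 characters left out ...]
0], 0.67)]
top tray_blue_in [([239, 169, 59, 65], 0.91)] [([238.7, 166.1], 0.72)]
top tray_red_in [([327, 178, 56, 61], 0.77), ([222, 307, 89, 97], 0.74), ([260, 229, 18, 22], 0.61)] [([221.6, 306.0], 0.71), ([325.8, 179.3], 0.56)]
top gauge_slot [([403, 175, 33, 50], 0.97)] [([405.2, 169.5], 0.95)]
top clip_p_mid [([259, 231, 19, 25], 0.62)] [([256.4, 230.0], 0.94)]
{'fx': 347.89652967780347, 'fy': 347.89652967780347, 'cx': 321.1049408527014, 'cy': 197.71134733523232, 'dist_coeffs': array([-0.05967115,  0.        ,  0.        ,  0.        ,  0.        ]), 'xyz': array([ 277.82575107, -451.90341515,  373.44554366]), 'attitude': array([ 0.83229025, -0.11309128,  0.07304359, -0.53774337])}
1.3
```

View pics/top0.png

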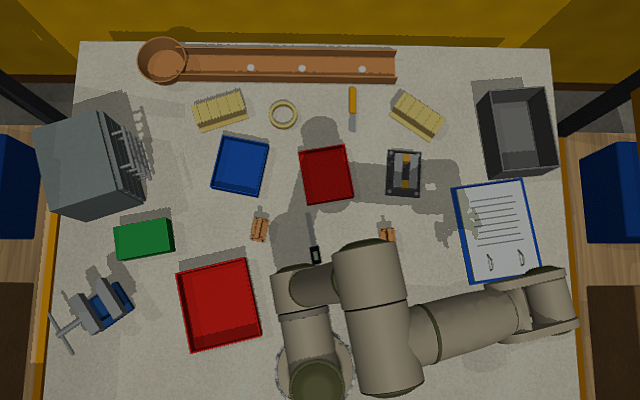

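View pics/scene0.png

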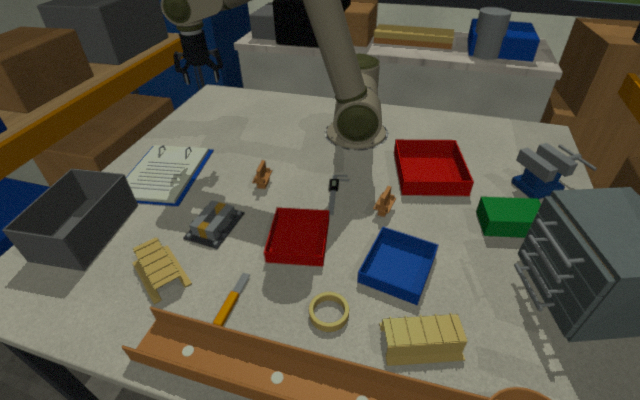

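```bash
cat > h.py <<'E'
import numpy as np,cv2
from scipy.spatial.transform import Rotation as R
def Rq(q): return R.from_quat([q[1],q[2],q[3],q[0]]).as_matrix()
def und(info,px):
    K=np.array([[info["fx"],0,info["cx"]],[0,info["fy"],info["cy"]],[0,0,1]])
    return cv2.undistortPoints(np.array(px,float).reshape(-1,1,2),K,np.array(info["dist_coeffs"])).reshape(-1,2)
def back(info,px,z):
    u=und(info,px); d=np.c_[u[:,0],-u[:,1],-np.ones(len(u))]@Rq(info["attitude"]).T
    c=np.array(info["xyz"]); return c+d*((z-c[2])/d[:,2])[:,None]
def proj(info,P):
    K=np.array([[info["fx"],0,info["cx"]],[0,info["fy"],info["cy"]],[0,0,1]])
    p=(np.atleast_2d(P)-np.array(info["xyz"]))@Rq(info["attitude"]); p=p*[1,-1,-1]
    return cv2.projectPoints(p.reshape(-1,1,3),np.zeros(3),np.zeros(3),K,np.array(info["dist_coeffs"]))[0].reshape(-1,2)
E
python3 - <<'E'
from rig import cams
import cv2
from h import *
im=cv2.imread("pics/top0.png")
c=im[120:360,170:450]
cv2.imwrite("pics/topcrop.png",cv2.resize(c,None,fx=2.8,fy=2.45,interpolation=cv2.INTER_CUBIC))
i=cams.camera_info("top")
for n,p,z in [("clipA",(386.5,237),55),("clipB",(260,230),60),("gauge",(404.8,170),42),("blue",(238.7,167),4),("redsmall",(326,179),4),("redbig",(221.6,306),4)]:
    print(n,back(i,p,z)[0].round())
E
```

```text
clipA [ 393. -214.   55.]
clipB [410. 166.  60.]
gauge [ 604. -277.   42.]
blue [617. 245.   4.]
redsmall [581. -33.   4.]
redbig [185. 280.   4.]
```

Red candidates in top: (327,178), about 56×61 px, and (222,307), about 89×97 px. The smaller one at (327,178) fits. I'll confirm it in the crop.

View pics/topcrop.png

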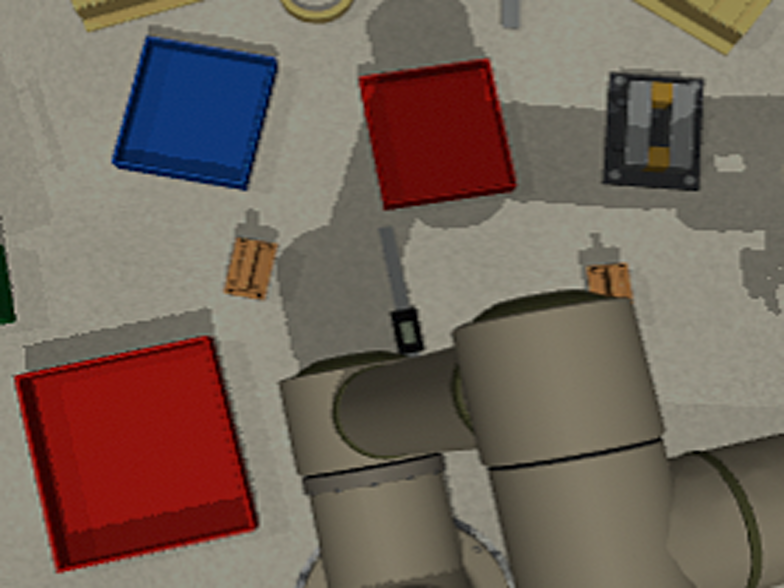

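```bash
python3 - <<'E'
import cv2
im=cv2.imread("pics/scene0.png")
a=cv2.resize(im[150:260,170:300],None,fx=4,fy=4,interpolation=cv2.INTER_CUBIC)
cv2.imwrite("pics/sc1.png",a)
from rig import ctrl
from h import *
print(Rq(ctrl.sense()["ee_rot"]).round(3), ctrl.sense()['eef_pos'])
E
```

```text
[[ 0.411 -0.912  0.   ]
 [-0.912 -0.411  0.   ]
 [-0.    -0.    -1.   ]] [ 215.88415524 -478.56508728  231.29221987]
```

The crop confirms it: the small red tray sits between the blue tray and the gauge. The clips are at (261,229) and (387,235), both with long axes roughly along world x.

Request:
{"name": "play_rows", "arguments": {"steps": [[[0,0,0],[0,0,0.135]],[[0,0,0],[0,0,0.135]],[[0,0,0],[0,0,0.135]],[[0,0,0],[0,0,0.135]],[[-0.045,-0.015,0],[0,0,0]],[[-0.045,-0.015,0],[0,0,0]],[[-0.045,-0.015,0],[0,0,0]],[[-0.045,-0.015,0],[0,0,0]],[[-0.045,-0.015,0],[0,0,0]],[[-0.045,-0.015,0],[0,0,0]],[[-0.045,-0.015,0],[0,0,0]],[[-0.045,-0.015,0],[0,0,0]],[[0,0,0],[0,0,0]],[[0,0,0],[0,0,0]]], "grip": 0}}

```text
time_s: 2.7
eef_pos: [306.1, -208.6, 231.5]
ee_rot: [0.0, 0.708, -0.707, 0.0]
force: [0.1, -0.5, 0.8]
grip_width: 1.001
```

```bash
cat >> h.py <<'E'
def snap(name):
    from rig import ctrl,cams
    s=ctrl.sense();i=cams.camera_info("wrist");im=cams.capture("wrist")[:,:,::-1].copy()
    cv2.imwrite(f"pics/{name}.png",im);np.save(f"pics/{name}.npy",{k:np.array(v) for k,v in i.items()},allow_pickle=True)
    M=Rq(s["ee_rot"]);print("t",s["time_s"],"tcp",np.round(s["eef_pos"],1),"yaw",np.degrees(np.arctan2(M[1,0],M[0,0])).round(2),"z",M[:,2].round(4),"cam",np.round(i["xyz"],1),"view",(-Rq(i["attitude"])[:,2]).round(3))
    return s,i,im
def det(i,things,z):
    from rig import cams
    for t,zz in zip(things,z):
        for d in cams.tip_of("wrist",t): print(t,np.round(d["pixel"],1),round(d["p"],2),back(i,d["pixel"],zz)[0].round(1))
E
python3 - <<'E'
from h import *
s,i,im=snap("w1"); det(i,["clip_p_mid","gauge_slot"],[36.5,42])
E
```

```text
t 2.7 tcp [ 306.1 -208.6  231.5] yaw -89.94 z [ 4.e-04 -8.e-04 -1.e+00] cam [ 374.  -209.4  373.7] view [-0.266 -0.002 -0.964]
```

View pics/w1.png

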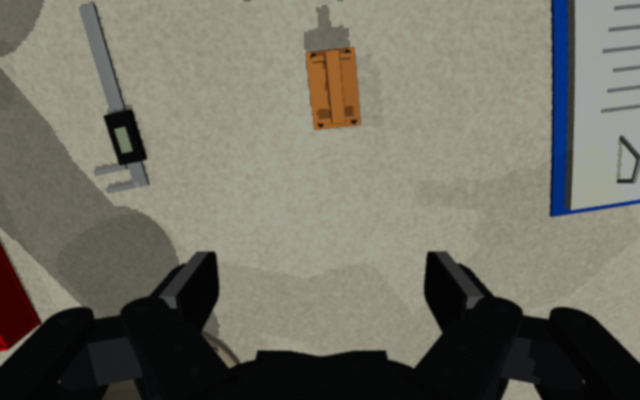

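The wrist view shows the clip at (333,88), turned by a few degrees. I'll fit its pose by matching the silhouette.

```bash
cat >> h.py <<'E'
from scipy.optimize import minimize
def box(x0,x1,y0,y1,z0,z1): return np.array([[x,y,z] for x in(x0,x1) for y in(y0,y1) for z in(z0,z1)],float)
CLIP=[box(-30,30,-6,6,33,73),box(-36,36,-23,23,28,33)]
def place(B,x,y,a,z=0):
    c,s=np.cos(a),np.sin(a); return B@np.array([[c,s,0],[-s,c,0],[0,0,1]])+[x,y,z]
def sil(i,boxes,p,shape,ss=8):
    m=np.zeros(shape,np.float32)
    m=np.zeros((shape[0]*4,shape[1]*4),np.uint8)
    for B in boxes:
        q=proj(i,place(B,*p)); h=cv2.convexHull(((q+0.5)*4*16-8).astype(np.int32))
        cv2.fillConvexPoly(m,h,255,cv2.LINE_8,4)
    return cv2.resize(m,(shape[1],shape[0]),interpolation=cv2.INTER_AREA)/255.
def fit(i,mask,boxes,p0,z=0):
    ys,xs=np.where(mask); mask=mask.astype(np.float32)
    def f(v): return np.abs(sil(i,boxes,(v[0],v[1],v[2]/100,z),mask.shape)-mask).sum()
    best=None
    for da in(-8,0,8):
        s0=np.array([[p0[0],p0[1],p0[2]*100+da]]*4)+np.array([[0,0,0],[6,0,0],[0,6,0],[0,0,6]])
        r=minimize(f,s0[0],method="Nelder-Mead",options=dict(initial_simplex=s0,xatol=.05,fatol=.5))
        if best is None or r.fun<best.fun: best=r
    v=best.x; print("fit",v[:2].round(1),"yaw deg",np.degrees(v[2]/100).round(2),"resid px",best.fun.round(1),"of",mask.sum()); return v
def tanmask(im,roi=None):
    h=cv2.cvtColor(im,cv2.COLOR_BGR2HSV); m=(h[...,0]>4)&(h[...,0]<20)&(h[...,1]>110)&(h[...,2]>40)
    n,l,st,_=cv2.connectedComponentsWithStats(m.astype(np.uint8))
    if roi: sub=l[roi[1]:roi[3],roi[0]:roi[2]].ravel()
    else: sub=l.ravel()
    k=np.bincount(sub[sub>0]).argmax(); m=(l==k); return cv2.morphologyEx(m.astype(np.uint8),cv2.MORPH_CLOSE,np.ones((3,3)))>0
def load(n): return np.load(f"pics/{n}.npy",allow_pickle=True).item(),cv2.imread(f"pics/{n}.png")
E
python3 - <<'E'
from h import *
i,im=load("w1"); m=tanmask(im,(280,30,380,140)); v=fit(i,m,CLIP,(400,-214,0))
E
```

```text
fit [ 385.8 -221.4] yaw deg 6.26 resid px 127.0 of 3774.0
```

Request:
{"name": "play_rows", "arguments": {"steps": [[[0,0,0],[0,0,-0.139]],[[0.0071,-0.026,0.037],[0,0,0]],[[0.0071,-0.026,0.037],[0,0,0]],[[0.0071,-0.026,0.037],[0,0,0]],[[0.0071,-0.026,0.037],[0,0,0]],[[0,0,0],[0,0,0]],[[0,0,0],[0,0,0]]]}}

```text
time_s: 3.55
eef_pos: [385.4, -221.8, 120.2]
ee_rot: [0.0, 0.744, -0.668, -0.001]
force: [0.3, 0.7, 0.2]
grip_width: 1.0
```

```bash
python3 - <<'E'
from h import *
s,i,im=snap("w2"); m=tanmask(im,(260,100,400,399)); 
for p in (proj(i,place(CLIP[0],385.8,-221.4,np.radians(6.26))),):cv2.polylines(im,[cv2.convexHull(p.astype(np.int32))],True,(0,255,0),1)
cv2.imwrite("pics/w2o.png",im)
v=fit(i,m,CLIP,(386,-221,.11))
E
```

```text
t 3.55 tcp [ 385.4 -221.8  120.2] yaw -83.79 z [-1.e-03  8.e-04 -1.e+00] cam [ 453.  -215.6  262.3] view [-0.266 -0.028 -0.964]
fit [ 386.  -221.5] yaw deg 6.24 resid px 339.6 of 6876.0
```

View pics/w2o.png

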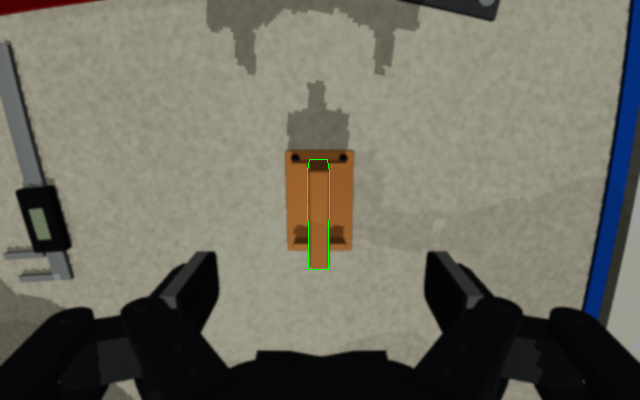

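The web outline at (319,213) matches the overlay, so I'll descend and grip.

Request:
{"name": "play_rows", "arguments": {"steps": [[[0,0,0.035],[0,0,0]],[[0,0,0.035],[0,0,0]],[[0,0,0.0345],[0,0,0]],[[0,0,0],[0,0,0]],[[0,0,0],[0,0,0]]]}}

```text
time_s: 4.1
eef_pos: [386.0, -222.0, 43.4]
ee_rot: [0.0, 0.744, -0.668, 0.001]
force: [-0.7, 0.2, 1.3]
grip_width: 1.002
```

Request:
{"name": "play_rows", "arguments": {"steps": [[[0,0,0],[0,0,0]],[[0,0,0],[0,0,0]],[[0,0,0],[0,0,0]],[[0,0,0],[0,0,0]],[[0,0,0],[0,0,0]],[[0,0,0],[0,0,0]],[[0,0,0],[0,0,0]],[[0,0,0],[0,0,0]],[[0,0,0],[0,0,0]],[[0,0,0],[0,0,0]]], "grip": 1, "squeeze": 40}}

```text
time_s: 5.1
eef_pos: [385.8, -221.3, 42.0]
ee_rot: [-0.0, 0.745, -0.668, 0.0]
force: [-0.1, 0.9, 3.3]
grip_width: 0.135
```

Request:
{"name": "play_rows", "arguments": {"steps": [[[0,0,-0.02],[0,0,0]],[[0,0,-0.05],[0,0,0]],[[0,0,-0.05],[0,0,0]],[[0,0,-0.05],[0,0,0]],[[0,0,-0.03],[0,0,0]],[[0.0201,-0.046,0],[0,0,0]],[[0.0201,-0.046,0],[0,0,0]],[[0.0201,-0.046,0],[0,0,0]],[[0.0201,-0.046,0],[0,0,0]],[[0,0,0],[0,0,0]],[[0,0,0],[0,0,0]],[[0,0,0],[0,0,0]]]}}

```text
time_s: 6.3
eef_pos: [528.8, -266.0, 191.8]
ee_rot: [0.0, 0.744, -0.668, -0.0]
force: [0.2, -0.1, -0.7]
grip_width: 0.129
```

```bash
python3 - <<'E'
from h import *
s,i,im=snap("w3"); print(s["force"],s["wrist_torque"],s["grip_width"]); det(i,["gauge_slot","clip_p_mid"],[42,150])
E
```

```text
t 6.3 tcp [ 528.8 -266.   191.8] yaw -83.77 z [-7.e-04  4.e-04 -1.e+00] cam [ 596.4 -259.7  333.9] view [-0.266 -0.029 -0.964]
[ 0.20794748 -0.14704772 -0.68345474] [ 0.01441722 -0.00288677 -0.05506546] 0.1293442663318262
gauge_slot [345.4 102.4] 0.94 [ 597.9 -279.4   42. ]
```

View pics/w3.png

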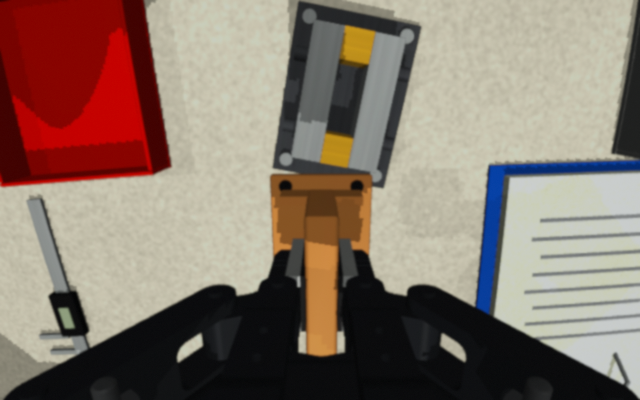

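```bash
python3 - <<'E'
import cv2
im=cv2.imread("pics/w3.png")
cv2.imwrite("pics/w3z.png",cv2.resize(im[0:190,260:430],None,fx=3,fy=3,interpolation=cv2.INTER_CUBIC))
E
```

```text
(no output)
```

View pics/w3z.png

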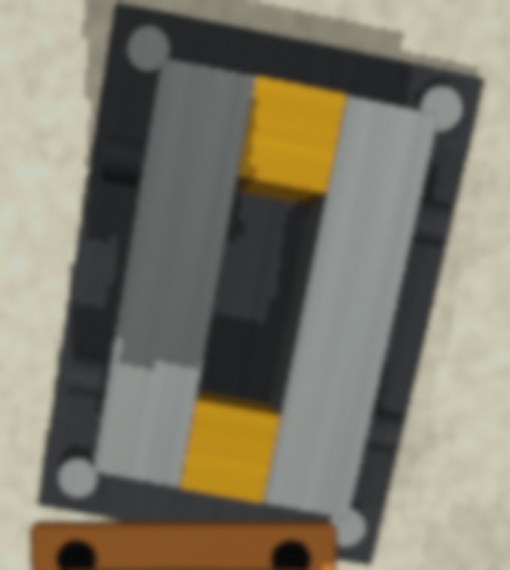

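```bash
python3 - <<'E'
from h import *
i,im=load("w3")
z=np.array([[165,60],[438,112],[95,472],[348,515],[255,76],[347,95],[183,488],[265,502],[241,181],[327,194],[196,400],[281,413]],float)
# model coords (x fwd= up, y left)
M=np.array([[55,37],[55,-37],[-55,37],[-55,-37],[55,12],[55,-12],[-55,12],[-55,-12],[30,12],[30,-12],[-30,12],[-30,-12]],float)
px=(z+.5)/3-.5+[260,0]
W=back(i,px,42)[:,:2]
def fitp(sel):
    A=M[sel]-M[sel].mean(0);B=W[sel]-W[sel].mean(0)
    a=np.arctan2((A[:,0]*B[:,1]-A[:,1]*B[:,0]).sum(),(A*B).sum()); c,s=np.cos(a),np.sin(a);Rm=np.array([[c,-s],[s,c]])
    t=W[sel].mean(0)-Rm@M[sel].mean(0); print(t.round(2),np.degrees(a).round(2)); print((W[sel]-(M[sel]@Rm.T+t)).round(1).tolist()); return t,a
t,a=fitp(list(range(8)));t,a=fitp(list(range(12)))
b=box(-75,75,-55,55,0,6);g=box(-55,55,-37,37,42,42.01);sl=box(-30,30,-12,12,42,42.01)
big=cv2.resize(im,None,fx=3,fy=3,interpolation=cv2.INTER_CUBIC)
for B in(b,g,sl):cv2.polylines(big,[cv2.convexHull((proj(i,place(B,t[0],t[1],a))*3+1).astype(np.int32))],True,(0,255,0),1)
cv2.imwrite("pics/w3g.png",big[:570,780:1290])
E
```

```text
[ 600.69 -280.06] -3.95
[[-0.7, -1.1], [-0.1, 0.6], [0.2, -0.2], [0.9, 0.9], [-0.3, 0.3], [-0.5, -0.1], [0.1, -0.4], [0.3, -0.0]]
[ 600.58 -280.06] -4.02
[[-0.6, -1.0], [0.1, 0.7], [0.3, -0.3], [1.0, 0.9], [-0.2, 0.4], [-0.4, -0.0], [0.2, -0.5], [0.4, -0.1], [-1.4, -0.9], [-0.4, 0.0], [0.1, 0.4], [0.8, 0.5]]
```

View pics/w3g.png

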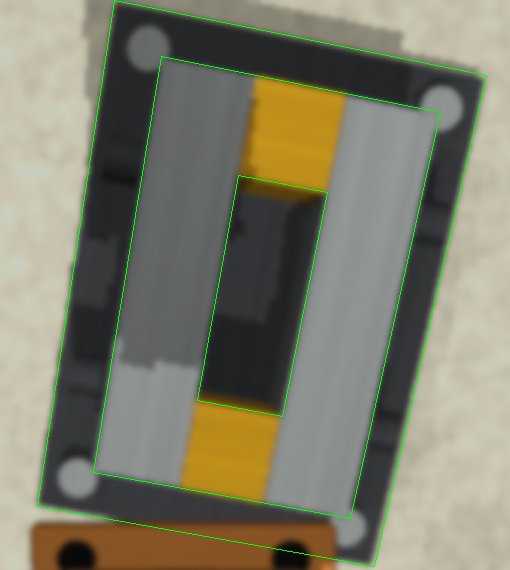

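Request:
{"name": "play_rows", "arguments": {"steps": [[[0,0,0],[0,0,0.1135]],[[0,0,0],[0,0,0.1135]],[[0.004,-0.0323,0],[0,0,0]],[[0.004,-0.0323,0],[0,0,0]],[[0.004,-0.0323,0],[0,0,0]],[[0,0,0.04],[0,0,0]],[[0,0,0.04],[0,0,0]],[[0,0,0.04],[0,0,0]],[[0,0,0],[0,0,0]],[[0,0,0],[0,0,0]],[[0,0,0],[0,0,0]]]}}

```text
time_s: 7.55
eef_pos: [602.1, -280.9, 104.4]
ee_rot: [0.0, -0.682, 0.731, -0.002]
force: [-0.2, -0.2, -1.6]
grip_width: 0.134
```

```bash
python3 - <<'E'
from h import *
s,i,im=snap("w4"); print(s["force"],s["wrist_torque"])
a=np.radians(-4.0)
for B in(box(-75,75,-55,55,0,6),box(-55,55,-37,37,42,42.01),box(-30,30,-12,12,42,42.01)):
    cv2.polylines(im,[cv2.convexHull(proj(i,place(B,600.6,-280.1,a)).astype(np.int32))],True,(0,255,0),1)
x,y,z=s["eef_pos"]
for B in CLIP: cv2.polylines(im,[cv2.convexHull(proj(i,place(B,x,y,a,z-42)).astype(np.int32))],True,(255,0,0),1)
cv2.imwrite("pics/w4o.png",im)
E
```

```text
t 7.55 tcp [ 602.1 -280.9  104.4] yaw -93.98 z [ 0.003  -0.0021 -1.    ] cam [ 669.4 -286.2  246.7] view [-0.263  0.016 -0.965]
[-0.15943712 -0.15210155 -1.5853085 ] [-0.01795344 -0.02719396 -0.02596415]
```

View pics/w4o.png

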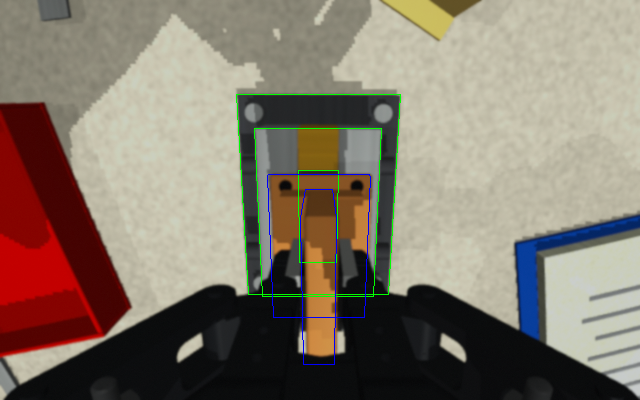

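Request:
{"name": "play_rows", "arguments": {"steps": [[[0,0,0.01],[0,0,0]],[[0,0,0.006],[0,0,0]],[[0,0,0],[0,0,0]],[[0,0,0],[0,0,0]],[[0,0,0],[0,0,0]]]}}

```text
time_s: 8.1
eef_pos: [601.5, -280.4, 90.1]
ee_rot: [0.0, -0.682, 0.731, -0.0]
force: [-0.1, 0.3, -1.6]
grip_width: 0.132
```

```bash
python3 - <<'E'
from h import *
from rig import ctrl
s=ctrl.sense();M=Rq(s["ee_rot"]);print(s["eef_pos"],np.degrees(np.arctan2(M[1,0],M[0,0])),s["force"],M[:,2])
E
```

```text
[ 601.50679442 -280.35353678   90.08646585] -93.98049524693505 [-0.05676667  0.29517876 -1.63202315] [ 2.19027056e-04 -1.77174187e-04 -9.99999960e-01]
```

Foot about 48 mm up. I'll go down in small steps and feel for contact.

Request:
{"name": "play_rows", "arguments": {"steps": [[[0,0,0.003],[0,0,0]],[[0,0,0.003],[0,0,0]],[[0,0,0.002],[0,0,0]],[[0,0,0.002],[0,0,0]],[[0,0,0],[0,0,0]],[[0,0,0],[0,0,0]]]}}

```text
time_s: 8.7
eef_pos: [601.5, -280.2, 84.0]
ee_rot: [0.0, -0.682, 0.731, -0.0]
force: [-5.3, 4.0, 9.9]
grip_width: 0.137
```

```bash
python3 - <<'E'
from h import *
from rig import ctrl
s=ctrl.sense();print(s["eef_pos"],s["force"],s["wrist_torque"])
s,i,im=snap("w5")
cv2.imwrite("pics/w5z.png",cv2.resize(im[60:380,200:440],None,fx=1.8,fy=1.8,interpolation=cv2.INTER_CUBIC))
E
```

```text
[ 601.49885544 -280.21031644   83.97635976] [-5.34498663  4.04396577  9.88569767] [ 0.47730733  0.8562945  -0.0304953 ]
t 8.7 tcp [ 601.5 -280.2   84. ] yaw -93.97 z [ 4.e-04 -4.e-04 -1.e+00] cam [ 669.2 -285.8  226.2] view [-0.266  0.018 -0.964]
```

View pics/w5z.png

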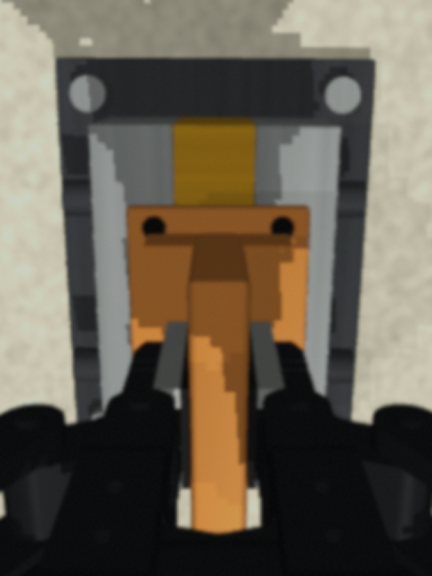

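Contact at TCP z 84, which is mouth height: either oversize or up to 1–2 mm out of line. I'll sweep sideways under light pressure to tell which.

Request:
{"name": "play_rows", "arguments": {"steps": [[[0.001,0,0],[0,0,0]],[[0,0,0],[0,0,0]],[[0.001,0,0],[0,0,0]],[[0,0,0],[0,0,0]]]}}

```text
time_s: 9.15
eef_pos: [601.6, -280.9, 84.1]
ee_rot: [0.001, -0.682, 0.731, 0.0]
force: [-2.7, 6.1, 10.6]
grip_width: 0.137
```

Request:
{"name": "play_rows", "arguments": {"steps": [[[0.001,0,0],[0,0,0]],[[0,0,0],[0,0,0]],[[0.001,0,0],[0,0,0]],[[0,0,0],[0,0,0]]]}}

```text
time_s: 9.55
eef_pos: [601.9, -282.4, 84.1]
ee_rot: [0.001, -0.682, 0.731, -0.0]
force: [-0.9, 6.3, 10.5]
grip_width: 0.132
```

Request:
{"name": "play_rows", "arguments": {"steps": [[[-0.002,0,0],[0,0,0]],[[0,0,0],[0,0,0]],[[-0.002,0,0],[0,0,0]],[[0,0,0],[0,0,0]]]}}

```text
time_s: 9.95
eef_pos: [602.0, -281.3, 84.0]
ee_rot: [-0.0, -0.682, 0.731, -0.002]
force: [-1.5, -1.1, 6.3]
grip_width: 0.129
```

Request:
{"name": "play_rows", "arguments": {"steps": [[[-0.001,0,0],[0,0,0]],[[0,0,0],[0,0,0]],[[-0.001,0,0],[0,0,0]],[[0,0,0],[0,0,0]]]}}

```text
time_s: 10.35
eef_pos: [602.1, -280.2, 84.0]
ee_rot: [-0.0, -0.682, 0.731, -0.002]
force: [-1.3, -3.4, 5.1]
grip_width: 0.133
```

Request:
{"name": "play_rows", "arguments": {"steps": [[[-0.001,0,0],[0,0,0]],[[0,0,0],[0,0,0]],[[-0.001,0,0],[0,0,0]],[[0,0,0],[0,0,0]]]}}

```text
time_s: 10.75
eef_pos: [602.3, -278.7, 84.0]
ee_rot: [-0.0, -0.682, 0.731, -0.002]
force: [0.5, -4.1, 4.8]
grip_width: 0.136
```

Request:
{"name": "play_rows", "arguments": {"steps": [[[-0.001,0,0.0005],[0,0,0]],[[0,0,0],[0,0,0]],[[-0.001,0,0],[0,0,0]],[[0,0,0],[0,0,0]]]}}

```text
time_s: 11.15
eef_pos: [602.5, -277.5, 84.0]
ee_rot: [-0.0, -0.682, 0.731, -0.003]
force: [-0.5, -4.8, 7.1]
grip_width: 0.134
```

Request:
{"name": "play_rows", "arguments": {"steps": [[[0.001,0,0.0005],[0,0,0.03]],[[0.001,0,0],[0,0,0]],[[0.001,0,0],[0,0,0]],[[0.001,0,0],[0,0,0]],[[0.001,0,0],[0,0,0]],[[0.001,0,0],[0,0,0]],[[0,0,0],[0,0,0]]]}}

```text
time_s: 11.85
eef_pos: [602.6, -280.2, 84.0]
ee_rot: [0.001, -0.674, 0.739, -0.002]
force: [0.8, 3.3, 12.4]
grip_width: 0.134
```

Request:
{"name": "play_rows", "arguments": {"steps": [[[-0.001,0,0],[0,0,-0.06]],[[-0.001,0,0],[0,0,0]],[[0,0,0],[0,0,0]],[[-0.001,0,0],[0,0,0]],[[0,0,0],[0,0,0.03]],[[0,0,0],[0,0,0]]]}}

```text
time_s: 12.45
eef_pos: [602.5, -279.5, 84.0]
ee_rot: [0.0, -0.682, 0.731, -0.003]
force: [0.2, -3.2, 8.9]
grip_width: 0.127
```

```bash
python3 - <<'E'
from h import *
s,i,im=snap("w6"); print(s["force"],s["wrist_torque"])
cv2.imwrite("pics/w6z.png",cv2.resize(im[60:380,200:440],None,fx=1.8,fy=1.8,interpolation=cv2.INTER_CUBIC))
E
```

```text
t 12.45 tcp [ 602.5 -279.5   84. ] yaw -94.01 z [ 0.0039 -0.0041 -1.    ] cam [ 669.7 -284.6  226.4] view [-0.262  0.014 -0.965]
[ 0.22996872 -3.15781097  8.85718891] [-0.62400284  0.14525662  0.05331834]
```

View pics/w6z.png

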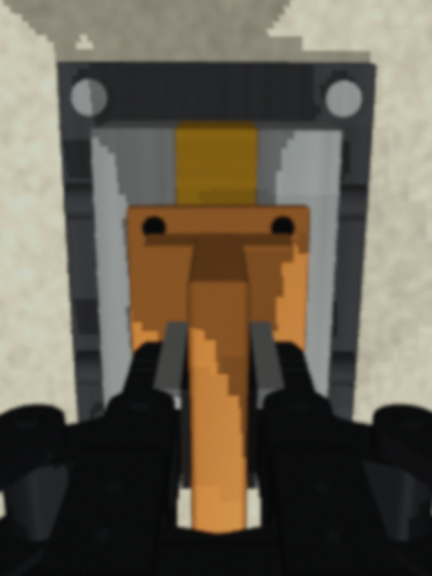

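The clip stops at z=84 everywhere across about ±2.5 mm and ±1.4°, so it is oversize and goes in the small red tray. I'll compute the tray poses from the top picture.

```bash
python3 - <<'E'
from h import *
from rig import cams
i=cams.camera_info("top")
for n,z in(("red",[[359,77],[490,59],[515,187],[385,209]]),("blue",[[150,37],[277,60],[247,188],[114,164]])):
    px=np.array(z,float)/[2.8,2.45]+[170,120]
    W=back(i,px,40)[:,:2]; print(n,W.mean(0).round(1))
    e=[W[1]-W[0],W[2]-W[1],W[2]-W[3],W[3]-W[0]]
    print([(np.linalg.norm(v).round(1),np.degrees(np.arctan2(v[1],v[0])).round(1)) for v in e])
E
```

```text
red [588.6 -31.9]
[(np.float64(149.0), np.float64(-79.9)), (np.float64(169.2), np.float64(-170.8)), (np.float64(145.8), np.float64(-78.3)), (np.float64(173.4), np.float64(-169.7))]
blue [612.2 234.6]
[(np.float64(145.9), np.float64(-101.4)), (np.float64(169.3), np.float64(170.3)), (np.float64(149.5), np.float64(-101.2)), (np.float64(169.8), np.float64(169.1))]
```

Request:
{"name": "play_rows", "arguments": {"steps": [[[0,0,-0.03],[0,0,0]],[[0,0,-0.05],[0,0,0]],[[0,0,-0.05],[0,0,0]],[[-0.055,0.012,0],[0,0,0]],[[-0.055,0.012,0],[0,0,0]],[[-0.055,0.012,0],[0,0,0]],[[-0.055,0.012,0],[0,0,0]],[[-0.055,0.012,0],[0,0,0]],[[-0.055,0.012,0],[0,0,0]],[[0,0,0],[0,0,0]],[[0,0,0],[0,0,0]],[[0,0,0],[0,0,0]]]}}

```text
time_s: 13.7
eef_pos: [565.0, -28.2, 179.1]
ee_rot: [-0.0, -0.682, 0.732, -0.0]
force: [0.2, -0.1, -1.5]
grip_width: 0.139
```

```bash
python3 - <<'E'
from h import *
s,i,im=snap("w7"); det(i,["tray_red_in"],[4])
E
```

```text
t 13.7 tcp [565.  -28.2 179.1] yaw -94.03 z [ 1.e-04 -3.e-04 -1.e+00] cam [632.7 -33.9 321.3] view [-0.266  0.018 -0.964]
tray_red_in [320.2 152.2] 0.8 [588.3 -30.2   4. ]
```

View pics/w7.png

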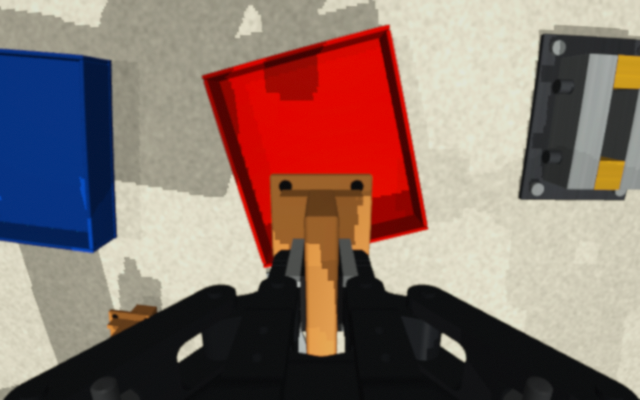

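Request:
{"name": "play_rows", "arguments": {"steps": [[[0,0,0],[0,0,-0.1555]],[[0,0,0],[0,0,-0.1555]],[[0.0045,-0.0417,0],[0,0,0]],[[0.0045,-0.0417,0],[0,0,0]],[[0,0,0.044],[0,0,0]],[[0,0,0.044],[0,0,0]],[[0,0,0.044],[0,0,0]],[[0,0,0.03],[0,0,0]],[[0,0,0],[0,0,0]],[[0,0,0],[0,0,0]],[[0,0,0.012],[0,0,0]],[[0,0,0],[0,0,0]],[[0,0,0],[0,0,0]]]}}

```text
time_s: 15.1
eef_pos: [627.7, -23.2, 49.2]
ee_rot: [-0.0, 0.766, -0.643, 0.0]
force: [0.2, 0.1, -1.3]
grip_width: 0.133
```

Request:
{"name": "play_rows", "arguments": {"steps": [[[0,0,0.002],[0,0,0]],[[0,0,0.002],[0,0,0]],[[0,0,0],[0,0,0]],[[0,0,0],[0,0,0]]]}}

```text
time_s: 15.5
eef_pos: [627.8, -23.1, 46.0]
ee_rot: [-0.0, 0.766, -0.643, 0.0]
force: [0.7, 1.0, 1.3]
grip_width: 0.132
```

Contact with the tray floor at TCP 46. Releasing, then raising.

Request:
{"name": "play_rows", "arguments": {"steps": [[[0,0,0],[0,0,0]],[[0,0,0],[0,0,0]],[[0,0,0],[0,0,0]],[[0,0,0],[0,0,0]],[[0,0,0],[0,0,0]],[[0,0,0],[0,0,0]]], "grip": 0.4}}

```text
time_s: 16.1
eef_pos: [627.5, -23.1, 45.6]
ee_rot: [0.0, 0.766, -0.643, -0.0]
force: [-0.1, 0.5, 0.9]
grip_width: 0.599
```

Request:
{"name": "play_rows", "arguments": {"steps": [[[0,0,-0.03],[0,0,0]],[[0,0,-0.05],[0,0,0]],[[0,0,-0.05],[0,0,0]],[[0,0.03,-0.05],[0,0,0]],[[0,0.05,0],[0,0,0]],[[0,0.05,0],[0,0,0]],[[0,0,0],[0,0,0]],[[0,0,0],[0,0,0]]], "grip": 0}}

```text
time_s: 16.9
eef_pos: [531.7, -40.3, 181.2]
ee_rot: [-0.0, 0.766, -0.643, 0.001]
force: [1.2, 0.6, -0.3]
grip_width: 0.993
```

```bash
python3 - <<'E'
from h import *
s,i,im=snap("w8")
m=tanmask(im,(220,0,420,250)); fit(i,m,CLIP,(628,-23,.17),4)
E
```

```text
t 16.9 tcp [531.7 -40.3 181.2] yaw -80.01 z [ 1.2e-03 -2.0e-04 -1.0e+00] cam [598.4 -29.6 323.5] view [-0.262 -0.047 -0.964]
fit [628.2 -24.2] yaw deg 9.87 resid px 201.2 of 6068.0
```

View pics/w8.png

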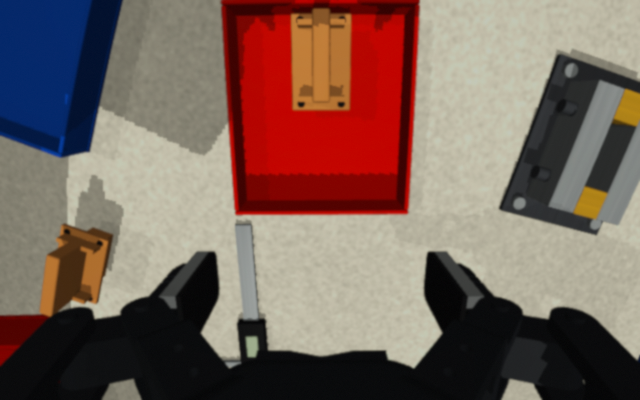

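The clip stands upright in the small red tray at (321,60), with a good fit. Next is the second clip.

Request:
{"name": "play_rows", "arguments": {"steps": [[[-0.0453,0.031,-0.005],[0,0,0]],[[-0.0453,0.031,-0.005],[0,0,0]],[[-0.0453,0.031,-0.005],[0,0,0]],[[-0.0453,0.031,-0.005],[0,0,0]],[[-0.0453,0.031,-0.005],[0,0,0]],[[-0.0453,0.031,0],[0,0,0]],[[-0.0453,0.031,0],[0,0,0]],[[0,0,0],[0,0,0]],[[0,0,0],[0,0,0]],[[0,0,0],[0,0,0]]]}}

```text
time_s: 17.95
eef_pos: [331.1, 165.5, 199.6]
ee_rot: [-0.0, 0.766, -0.643, 0.0]
force: [-1.2, -1.0, -0.2]
grip_width: 1.002
```

```bash
python3 - <<'E'
from h import *
s,i,im=snap("w9")
m=tanmask(im,(220,20,420,250)); fit(i,m,CLIP,(405,166,-.15))
E
```

```text
t 17.95 tcp [331.1 165.5 199.6] yaw -80.01 z [ 5.e-04 -1.e-04 -1.e+00] cam [397.9 176.2 341.7] view [-0.262 -0.047 -0.964]
fit [413.4 171.9] yaw deg -10.17 resid px 172.5 of 4626.0
```

View pics/w9.png

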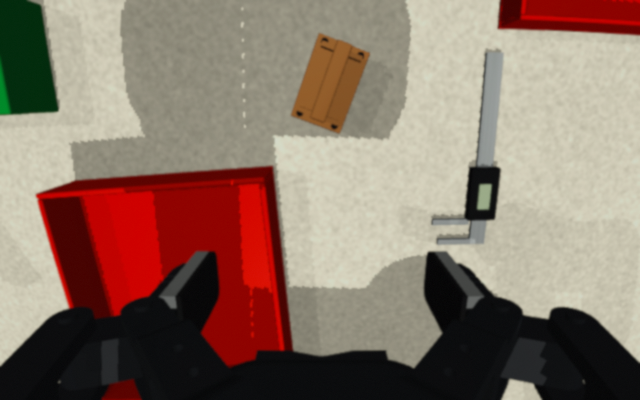

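Request:
{"name": "play_rows", "arguments": {"steps": [[[0,0,0],[0,0,0.1495]],[[0,0,0],[0,0,0.1495]],[[0,0,0],[0,0,0.1495]],[[-0.0092,-0.0355,0.0354],[0,0,0]],[[-0.0092,-0.0355,0.0354],[0,0,0]],[[-0.0092,-0.0355,0.0354],[0,0,0]],[[0,0,0],[0,0,0]],[[0,0,0],[0,0,0]],[[0,0,0],[0,0,0]]]}}

```text
time_s: 18.9
eef_pos: [412.3, 171.8, 120.6]
ee_rot: [0.001, -0.641, 0.767, -0.0]
force: [0.4, 0.3, -0.5]
grip_width: 0.999
```

```bash
python3 - <<'E'
from h import *
s,i,im=snap("w10"); m=tanmask(im,(260,100,400,399)); 
v=fit(i,m,CLIP,(413.4,171.9,-.177))
for p in (proj(i,place(CLIP[0],413.4,171.9,np.radians(-10.17))),):cv2.polylines(im,[cv2.convexHull(p.astype(np.int32))],True,(0,255,0),1)
cv2.imwrite("pics/w10o.png",im)
E
```

```text
t 18.9 tcp [412.3 171.8 120.6] yaw -100.2 z [ 1.2e-03  2.0e-04 -1.0e+00] cam [478.9 158.9 262.9] view [-0.261  0.047 -0.964]
fit [413.3 172. ] yaw deg -10.21 resid px 286.5 of 6896.0
```

View pics/w10o.png

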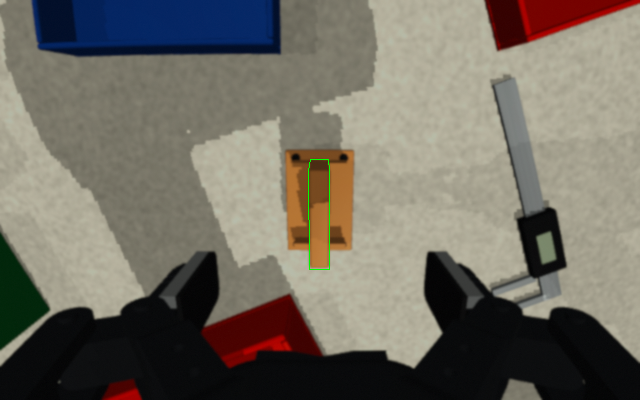

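```bash
python3 - <<'E'
from h import *
i,_=load("w10"); print(back(i,[[492,290],[500,310],[520,300]],10).round(), back(i,[[290,296]],40).round())
E
```

```text
[[307.  46.  10.]
 [286.  39.  10.]
 [292.  22.  10.]] [[350. 205.  40.]]
```

Request:
{"name": "play_rows", "arguments": {"steps": [[[0,0,0.035],[0,0,0]],[[0,0,0.035],[0,0,0]],[[0,-0.001,0.0345],[0,0,0]],[[0,0,0],[0,0,0]],[[0,0,0],[0,0,0]],[[0,0,0],[0,0,0]]]}}

```text
time_s: 19.55
eef_pos: [413.7, 172.1, 43.0]
ee_rot: [0.001, -0.642, 0.767, -0.001]
force: [0.8, 0.4, 0.8]
grip_width: 0.995
```

Request:
{"name": "play_rows", "arguments": {"steps": [[[0,0,0],[0,0,0]],[[0,0,0],[0,0,0]],[[0,0,0],[0,0,0]],[[0,0,0],[0,0,0]],[[0,0,0],[0,0,0]],[[0,0,0],[0,0,0]],[[0,0,0],[0,0,0]],[[0,0,0],[0,0,0]],[[0,0,0],[0,0,0]],[[0,0,0],[0,0,0]]], "grip": 1, "squeeze": 40}}

```text
time_s: 20.55
eef_pos: [412.9, 171.9, 41.4]
ee_rot: [-0.0, -0.642, 0.767, 0.0]
force: [-0.8, -0.2, 0.2]
grip_width: 0.135
```

Request:
{"name": "play_rows", "arguments": {"steps": [[[0,0,-0.02],[0,0,0]],[[0,0,-0.05],[0,0,0]],[[0,0,-0.05],[0,0,0]],[[0,0,-0.05],[0,0,0]],[[0,0,-0.03],[0,0,-0.138]],[[0.0531,-0.0265,0],[0,0,0]],[[0.0531,-0.0265,0],[0,0,0]],[[0.0531,-0.0265,0],[0,0,0]],[[0.0531,-0.0265,0],[0,0,0]],[[0.0531,-0.0265,0],[0,0,0]],[[0.0531,-0.0265,0],[0,0,0]],[[0.0531,-0.0265,0],[0,0,0]],[[0.0531,-0.0265,0],[0,0,0]],[[0.0531,-0.0265,0],[0,0,0]],[[0.0531,-0.0265,0],[0,0,0]],[[0.0531,-0.0265,0],[0,0,0]],[[0,0,0],[0,0,0]],[[0,0,0],[0,0,0]],[[0,0,0],[0,0,0]],[[0,0,0],[0,0,0]]]}}

```text
time_s: 22.55
eef_pos: [600.8, -279.1, 191.8]
ee_rot: [0.0, -0.683, 0.731, -0.0]
force: [-0.6, 0.1, -1.1]
grip_width: 0.132
```

```bash
python3 - <<'E'
from h import *
s,i,im=snap("w11"); print(s["force"])
a=np.radians(-4.0)
for B in(box(-75,75,-55,55,0,6),box(-55,55,-37,37,42,42.01),box(-30,30,-12,12,42,42.01)):
    cv2.polylines(im,[cv2.convexHull(proj(i,place(B,600.6,-280.1,a)).astype(np.int32))],True,(0,255,0),1)
cv2.imwrite("pics/w11o.png",im)
E
```

```text
t 22.55 tcp [ 600.8 -279.1  191.8] yaw -93.89 z [ 2.e-04 -0.e+00 -1.e+00] cam [ 668.5 -284.6  334. ] view [-0.266  0.018 -0.964]
[-0.63429008  0.09129583 -1.09545026]
```

View pics/w11o.png

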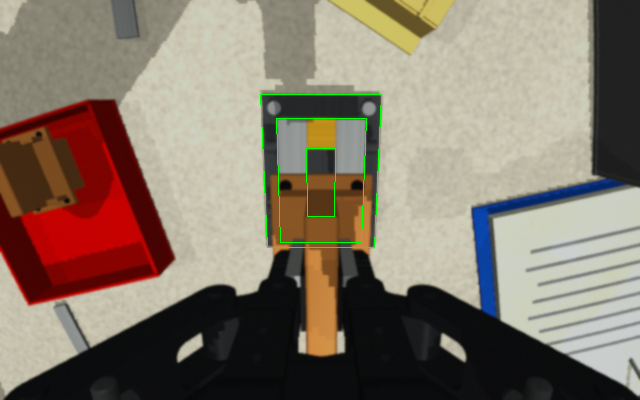

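Request:
{"name": "play_rows", "arguments": {"steps": [[[0.0012,0,0.04],[0,0,0.002]],[[0,0,0.04],[0,0,0]],[[0,0,0.04],[0,0,0]],[[0,0,0.016],[0,0,0]],[[0,0,0],[0,0,0]],[[0,0,0],[0,0,0]],[[0,0,0],[0,0,0]],[[0,0,0],[0,0,0]]]}}

```text
time_s: 23.4
eef_pos: [601.2, -281.3, 90.8]
ee_rot: [0.0, -0.682, 0.732, -0.001]
force: [-1.6, 0.4, -1.0]
grip_width: 0.138
```

Request:
{"name": "play_rows", "arguments": {"steps": [[[0,0,0.003],[0,0,0]],[[0,0,0.003],[0,0,0]],[[0,0,0.002],[0,0,0]],[[0,0,0.002],[0,0,0]],[[0,0,0],[0,0,0]],[[0,0,0],[0,0,0]]]}}

```text
time_s: 24.0
eef_pos: [600.8, -281.1, 83.3]
ee_rot: [0.0, -0.682, 0.732, -0.0]
force: [-3.7, 1.5, 8.3]
grip_width: 0.13
```

Contact at the mouth again, with y about 1 mm off. Sweeping toward +y.

Request:
{"name": "play_rows", "arguments": {"steps": [[[-0.001,0,0],[0,0,0]],[[0,0,0],[0,0,0]],[[-0.001,0,0],[0,0,0]],[[0,0,0],[0,0,0]]]}}

```text
time_s: 24.4
eef_pos: [600.9, -280.7, 83.3]
ee_rot: [-0.001, -0.682, 0.732, -0.001]
force: [-3.2, -2.1, 7.0]
grip_width: 0.137
```

Request:
{"name": "play_rows", "arguments": {"steps": [[[-0.001,0,0],[0,0,0]],[[0,0,0],[0,0,0]],[[-0.001,0,0],[0,0,0]],[[0,0,0],[0,0,0]]]}}

```text
time_s: 24.8
eef_pos: [601.0, -278.0, 81.9]
ee_rot: [0.0, -0.682, 0.732, 0.0]
force: [0.1, 0.1, -2.4]
grip_width: 0.131
```

It dropped in (force gone, z falling), so this one enters. Continuing down.

Request:
{"name": "play_rows", "arguments": {"steps": [[[0,0,0.003],[0,0,0]],[[0,0,0.003],[0,0,0]],[[0,0,0],[0,0,0]],[[0,0,0],[0,0,0]]]}}

```text
time_s: 25.2
eef_pos: [600.8, -277.9, 77.0]
ee_rot: [-0.0, -0.682, 0.732, 0.0]
force: [-0.8, 1.3, -1.5]
grip_width: 0.132
```

Request:
{"name": "play_rows", "arguments": {"steps": [[[0,0,0.004],[0,0,0]],[[0,0,0.004],[0,0,0]],[[0,0,0.004],[0,0,0]],[[0,0,0],[0,0,0]],[[0,0,0],[0,0,0]]]}}

```text
time_s: 25.7
eef_pos: [600.9, -278.0, 68.3]
ee_rot: [0.0, -0.682, 0.732, 0.0]
force: [-0.7, 0.5, -1.4]
grip_width: 0.134
```

Request:
{"name": "play_rows", "arguments": {"steps": [[[0,0,0.004],[0,0,0]],[[0,0,0.004],[0,0,0]],[[0,0,0.003],[0,0,0]],[[0,0,0],[0,0,0]],[[0,0,0],[0,0,0]]]}}

```text
time_s: 26.2
eef_pos: [600.9, -278.1, 60.1]
ee_rot: [-0.0, -0.682, 0.732, 0.0]
force: [0.4, -0.3, -0.4]
grip_width: 0.133
```

Request:
{"name": "play_rows", "arguments": {"steps": [[[0,0,0.002],[0,0,0]],[[0,0,0.002],[0,0,0]],[[0,0,0.002],[0,0,0]],[[0,0,0.001],[0,0,0]],[[0,0,0],[0,0,0]],[[0,0,0],[0,0,0]]]}}

```text
time_s: 26.8
eef_pos: [601.0, -278.1, 55.5]
ee_rot: [0.0, -0.682, 0.732, -0.0]
force: [-1.9, 1.3, 5.9]
grip_width: 0.135
```

```bash
python3 - <<'E'
from h import *
s,i,im=snap("w12"); print(s["force"],s["grip_width"])
E
```

```text
t 26.8 tcp [ 601.  -278.1   55.5] yaw -94.04 z [ 2.e-04 -2.e-04 -1.e+00] cam [ 668.7 -283.8  197.6] view [-0.266  0.018 -0.964]
[-1.91650185  1.30337154  5.92651258] 0.13460416839588865
```

View pics/w12.png

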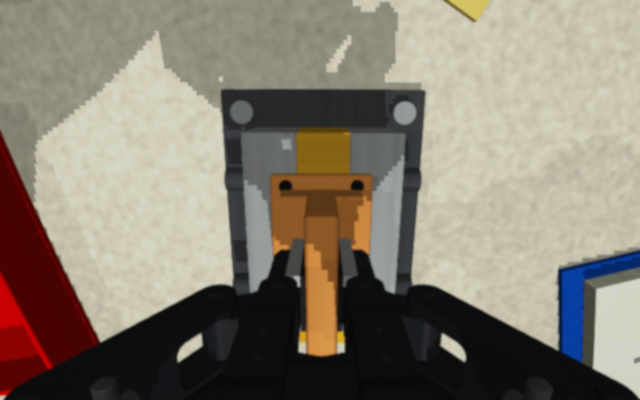

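It is fully home: flange on the face at TCP 55.5 (expected 55.4). This clip is good and goes in the blue tray. As a free cross-check on the first clip, I'll compare both tongues in the first scene picture.

```bash
python3 - <<'E'
from h import *
from rig import cams
im=cv2.imread("pics/scene0.png");i=cams.camera_info("scene")
out=[]
for (x,y,a,c) in((385.9,-221.4,6.25,(261,176)),(413.3,172,-10.2,(385,203))):
    S=12
    crop=im[c[1]-22:c[1]+22,c[0]-22:c[0]+22]; b=cv2.resize(crop,None,fx=S,fy=S,interpolation=cv2.INTER_CUBIC); d=b.copy()
    for w,col in((11,(0,255,0)),(14,(255,0,255))):
        p=(proj(i,place(box(-25,25,-w,w,0,28),x,y,np.radians(a)))-[c[0]-22,c[1]-22]+.5)*S
        cv2.polylines(d,[cv2.convexHull(p.astype(np.int32))],True,col,1)
    out.append(cv2.resize(np.vstack([b,d]),None,fx=.56,fy=.56))
cv2.imwrite("pics/cmp.png",np.hstack(out))
E
```

```text
(no output)
```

View pics/cmp.png

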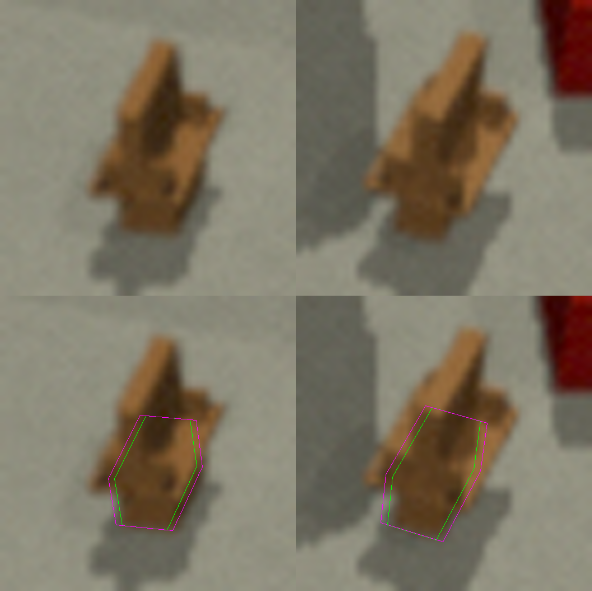

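Request:
{"name": "play_rows", "arguments": {"steps": [[[0,0,-0.02],[0,0,0]],[[0,0,-0.02],[0,0,0]],[[0,0,-0.03],[0,0,0]],[[0,0,-0.05],[0,0,0]],[[0,0,-0.05],[0,0,0]],[[0,0,0],[0,0,0]],[[0,0,0],[0,0,0]]]}}

```text
time_s: 27.55
eef_pos: [601.2, -278.1, 183.8]
ee_rot: [0.0, -0.682, 0.732, -0.001]
force: [0.0, -0.2, -1.0]
grip_width: 0.129
```

The scene comparison agrees: the left clip (the first one) has the wider tongue, about 60 against 50 enlarged px. Moving to the blue tray.

Request:
{"name": "play_rows", "arguments": {"steps": [[[-0.0567,0.0063,0],[0,0,0]],[[-0.0567,0.0063,0],[0,0,0]],[[-0.0567,0.0063,0],[0,0,0]],[[-0.0567,0.0063,0],[0,0,0]],[[-0.0567,0.0063,0],[0,0,0]],[[-0.0567,0.0063,0],[0,0,0]],[[-0.0567,0.0063,0],[0,0,0]],[[-0.0567,0.0063,0],[0,0,0]],[[-0.0567,0.0063,0],[0,0,0]],[[-0.0567,0.0063,0],[0,0,0]],[[-0.0567,0.0063,0],[0,0,0]],[[-0.0567,0.0063,0],[0,0,0]],[[0,0,0],[0,0,0.15]],[[0,0,0],[0,0,0]],[[0,0,0],[0,0,0]]]}}

```text
time_s: 29.05
eef_pos: [580.1, 234.4, 181.6]
ee_rot: [-0.001, -0.638, 0.77, 0.0]
force: [0.3, -0.8, -1.7]
grip_width: 0.134
```

```bash
python3 - <<'E'
from h import *
s,i,im=snap("w13"); det(i,["tray_blue_in"],[4])
for B in (box(-85,85,-75,75,40,40.01),): cv2.polylines(im,[cv2.convexHull(proj(i,place(B,612.2,234.6,np.radians(-10.6))).astype(np.int32))],True,(0,255,0),1)
cv2.imwrite("pics/w13o.png",im)
E
```

```text
t 29.05 tcp [580.1 234.4 181.6] yaw -100.67 z [-1.6e-03 -5.0e-04 -1.0e+00] cam [647.1 221.  323.6] view [-0.264  0.048 -0.963]
tray_blue_in [310.5 140.9] 0.79 [614.4 236.6   4. ]
```

View pics/w13o.png

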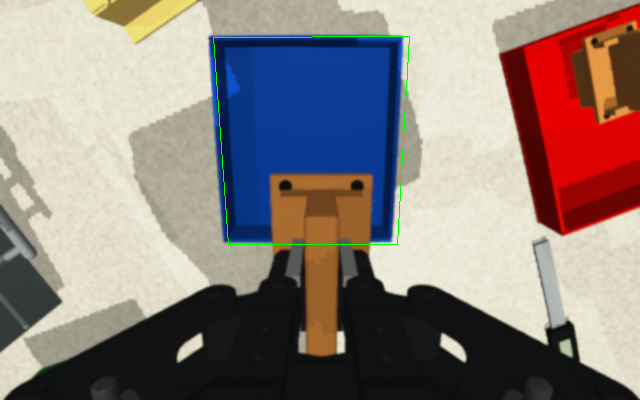

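Request:
{"name": "play_rows", "arguments": {"steps": [[[-0.0116,-0.0425,0],[0,0,0]],[[0,0,0.044],[0,0,0]],[[0,0,0.044],[0,0,0]],[[0,0,0.044],[0,0,0]],[[0,0,0.03],[0,0,0]],[[0,0,0],[0,0,0]],[[0,0,0],[0,0,0]],[[0,0,0.013],[0,0,0]],[[0,0,0],[0,0,0]],[[0,0,0],[0,0,0]],[[0,0,0],[0,0,0]]]}}

```text
time_s: 30.25
eef_pos: [613.6, 237.6, 51.7]
ee_rot: [0.0, -0.637, 0.77, -0.0]
force: [-0.7, -0.1, -1.3]
grip_width: 0.133
```

Request:
{"name": "play_rows", "arguments": {"steps": [[[0,0,0.0025],[0,0,0]],[[0,0,0.0015],[0,0,0]],[[0,0,0],[0,0,0]],[[0,0,0],[0,0,0]]]}}

```text
time_s: 30.65
eef_pos: [613.3, 237.5, 48.2]
ee_rot: [0.0, -0.637, 0.77, -0.0]
force: [0.1, -0.2, -0.3]
grip_width: 0.133
```

Request:
{"name": "play_rows", "arguments": {"steps": [[[0,0,0.002],[0,0,0]],[[0,0,0.002],[0,0,0]],[[0,0,0],[0,0,0]],[[0,0,0],[0,0,0]]]}}

```text
time_s: 31.05
eef_pos: [613.5, 237.6, 45.4]
ee_rot: [0.0, -0.637, 0.77, -0.0]
force: [0.5, -0.1, 2.3]
grip_width: 0.134
```

Floor contact at 45.4, as expected. Release and retreat.

Request:
{"name": "play_rows", "arguments": {"steps": [[[0,0,0],[0,0,0]],[[0,0,0],[0,0,0]],[[0,0,0],[0,0,0]],[[0,0,0],[0,0,0]],[[0,0,0],[0,0,0]],[[0,0,0],[0,0,0]]], "grip": 0.4}}

```text
time_s: 31.65
eef_pos: [613.3, 237.5, 45.1]
ee_rot: [0.0, -0.637, 0.77, -0.0]
force: [-0.3, 0.4, -0.0]
grip_width: 0.6
```

Request:
{"name": "play_rows", "arguments": {"steps": [[[0,0,-0.03],[0,0,0]],[[0,0,-0.05],[0,0,0]],[[0,0,-0.05],[0,0,0]],[[0,0.04,-0.05],[0,0,0]],[[0.03,0.05,-0.01],[0,0,0]],[[0.03,0.05,0],[0,0,0]],[[0,0,0],[0,0,0]],[[0,0,0],[0,0,0]],[[0,0,0],[0,0,0]]]}}

```text
time_s: 32.55
eef_pos: [502.8, 213.2, 188.0]
ee_rot: [0.001, -0.637, 0.771, -0.0]
force: [-0.4, 0.1, -0.7]
grip_width: 0.594
```

```bash
python3 - <<'E'
from h import *
from rig import cams
s,i,im=snap("w14"); m=tanmask(im,(100,0,330,250)); fit(i,m,CLIP,(613,237,-.18),4)
for n in("top","scene"): cv2.imwrite(f"pics/{n}9.png",cams.capture(n)[:,:,::-1])
E
```

```text
t 32.55 tcp [502.8 213.2 188. ] yaw -100.8 z [ 1.5e-03  3.0e-04 -1.0e+00] cam [569.3 199.5 330.3] view [-0.261  0.05  -0.964]
fit [613.  236.8] yaw deg -11.2 resid px 356.9 of 5323.0
```

View pics/w14.png

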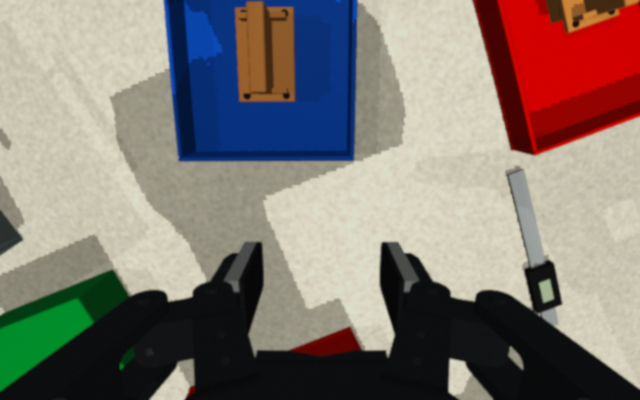

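View pics/scene9.png

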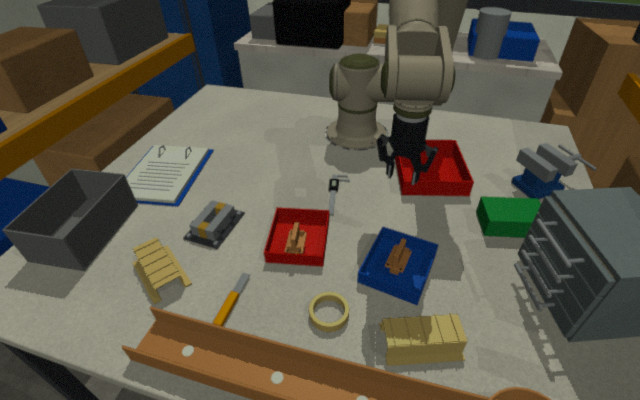

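Both clips stand upright in their trays at (297,238) and (399,258). Before handing in, one numeric check at no robot time: fit the first scene picture's silhouettes with a 22 mm and a 28 mm tongue.

```bash
python3 - <<'E'
from h import *
from rig import cams
im=cv2.imread("pics/scene0.png");i=cams.camera_info("scene")
for (x,y,a,c) in((385.9,-221.4,6.25,(261,176)),(413.3,172,-10.2,(385,203))):
    h=cv2.cvtColor(im,cv2.COLOR_BGR2HSV)
    sat=h[...,1].astype(np.float32); roi=np.s_[c[1]-24:c[1]+24,c[0]-22:c[0]+15]
    soft=np.clip((sat-70)/(170-70),0,1); 
    for w in(10,11,12,13,14,15):
        B=CLIP+[box(-25,25,-w,w,0,28)]
        def f(v): 
            return (np.abs(sil(i,B,(x+v[0],y+v[1],np.radians(a)),im.shape[:2])-soft)[roi]).sum()
        s0=np.array([[0,0],[5,0],[0,5.]]);r=minimize(f,s0[0],method="Nelder-Mead",options=dict(initial_simplex=s0,xatol=.05,fatol=.05))
        print(c,2*w,r.fun.round(2),r.x.round(1))
E
```

```text
(261, 176) 20 74.78 [-2.1  4.3]
(261, 176) 22 75.03 [-1.9  3.5]
(261, 176) 24 76.13 [-1.9  2.6]
(261, 176) 26 80.33 [-2.   2.9]
(261, 176) 28 85.0 [-2.   3.4]
(261, 176) 30 89.88 [-2.2  3.9]
(385, 203) 20 94.73 [-2.6  3.2]
(385, 203) 22 96.81 [-2.8  1.5]
(385, 203) 24 99.97 [-2.5  2.6]
(385, 203) 26 103.59 [-1.9  3.2]
(385, 203) 28 106.09 [-1.9  3.1]
(385, 203) 30 109.38 [-3.2  2.8]
```

That fit is inconclusive: the residuals are large and it leans toward 22 mm for both clips. There is plenty of time, so I'll re-try the first clip at the y where the good clip went in.

Request:
{"name": "play_rows", "arguments": {"steps": [[[0,0,0],[0,0,-0.154]],[[0,0,0],[0,0,-0.154]],[[0,0,0],[0,0,-0.154]],[[0.0566,-0.0182,0],[0,0,0]],[[0.0566,-0.0182,0],[0,0,0]],[[0.0566,-0.0182,0],[0,0,0]],[[0.0566,-0.0182,0],[0,0,0]],[[0.0566,-0.0182,0],[0,0,0]],[[0.0566,-0.0182,0],[0,0,0]],[[0,0,0.04],[0,0,0]],[[0,0,0.04],[0,0,0]],[[0,0,0],[0,0,0]],[[0,0,0],[0,0,0]],[[0,0,0],[0,0,0]]]}}

```text
time_s: 34.1
eef_pos: [627.6, -23.6, 129.6]
ee_rot: [-0.001, 0.766, -0.643, 0.001]
force: [-0.1, 0.1, 0.5]
grip_width: 0.603
```

```bash
python3 - <<'E'
from h import *
s,i,im=snap("w15"); m=tanmask(im,(220,100,420,360)); fit(i,m,CLIP,(628,-23,.17),4)
E
```

```text
t 34.1 tcp [627.6 -23.6 129.6] yaw -79.98 z [ 3.e-03 -7.e-04 -1.e+00] cam [694.  -12.8 271.9] view [-0.26  -0.047 -0.965]
fit [628.4 -24.2] yaw deg 10.07 resid px 175.1 of 7011.0
```

View pics/w15.png

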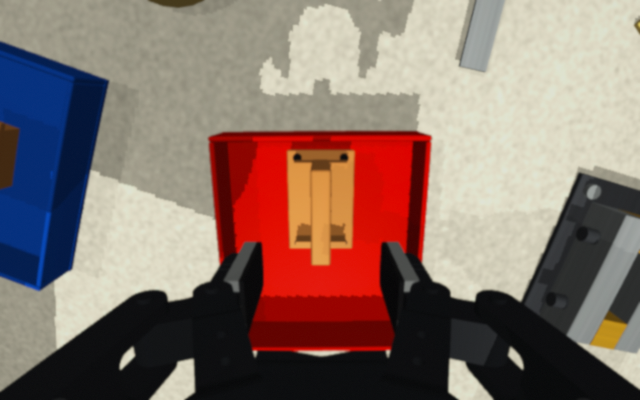

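Request:
{"name": "play_rows", "arguments": {"steps": [[[0,0,0.037],[0,0,0]],[[0,0,0.037],[0,0,0]],[[0,0,0.033],[0,0,0]],[[0,0,0],[0,0,0]],[[0,0,0],[0,0,0]],[[0,0,0],[0,0,0]]]}}

```text
time_s: 34.75
eef_pos: [627.8, -23.8, 49.6]
ee_rot: [-0.001, 0.766, -0.643, 0.002]
force: [0.4, 0.3, 0.1]
grip_width: 0.596
```

Request:
{"name": "play_rows", "arguments": {"steps": [[[0,0,0],[0,0,0]],[[0,0,0],[0,0,0]],[[0,0,0],[0,0,0]],[[0,0,0],[0,0,0]],[[0,0,0],[0,0,0]],[[0,0,0],[0,0,0]],[[0,0,0],[0,0,0]]], "grip": 1, "squeeze": 40}}

```text
time_s: 35.45
eef_pos: [626.9, -23.7, 48.1]
ee_rot: [-0.0, 0.766, -0.643, 0.0]
force: [-0.8, 0.8, 5.5]
grip_width: 0.138
```

Request:
{"name": "play_rows", "arguments": {"steps": [[[0,0,-0.02],[0,0,0]],[[0,0,-0.05],[0,0,0]],[[0,0,-0.05],[0,0,0]],[[0,0,-0.05],[0,0,0]],[[0,0,-0.017],[0,0,0.1555]],[[0,0,0],[0,0,0.1555]],[[0.0568,0.0019,0],[0,0,0]],[[0.0568,0.0019,0],[0,0,0]],[[0.0568,0.0019,0],[0,0,0]],[[0.0568,0.0019,0],[0,0,0]],[[0.0568,0.0019,0],[0,0,0]],[[0.0568,0.0019,0],[0,0,0]],[[0,0,0.04],[0,0,0]],[[0,0,0.04],[0,0,0]],[[0,0,0.04],[0,0,0]],[[0,0,0.006],[0,0,0]],[[0,0,0],[0,0,0]],[[0,0,0],[0,0,0]],[[0,0,0],[0,0,0]],[[0,0,0],[0,0,0]]]}}

```text
time_s: 37.45
eef_pos: [600.7, -278.2, 94.4]
ee_rot: [0.0, -0.682, 0.731, -0.001]
force: [-0.1, -0.2, -1.2]
grip_width: 0.133
```

```bash
python3 - <<'E'
from h import *
from rig import ctrl
s=ctrl.sense();M=Rq(s["ee_rot"]);print(s["eef_pos"],np.degrees(np.arctan2(M[1,0],M[0,0])),s["force"],s["time_s"])
E
```

```text
[ 600.6641024  -278.20474471   94.42470771] -93.99456888387671 [-0.11758574 -0.18464079 -1.19830212] 37.45
```

Request:
{"name": "play_rows", "arguments": {"steps": [[[0,0,0.004],[0,0,0]],[[0,0,0.004],[0,0,0]],[[0,0,0.003],[0,0,0]],[[0,0,0.0015],[0,0,0]],[[0,0,0],[0,0,0]],[[0,0,0],[0,0,0]]]}}

```text
time_s: 38.05
eef_pos: [600.4, -278.1, 86.0]
ee_rot: [0.0, -0.682, 0.731, -0.001]
force: [-6.3, 3.5, 14.8]
grip_width: 0.129
```

Request:
{"name": "play_rows", "arguments": {"steps": [[[0.001,0,0],[0,0,0]],[[0,0,0],[0,0,0]],[[0,0,0],[0,0,0]]]}}

```text
time_s: 38.35
eef_pos: [600.4, -278.2, 86.0]
ee_rot: [0.0, -0.682, 0.731, -0.0]
force: [-6.6, 5.6, 15.5]
grip_width: 0.133
```

Request:
{"name": "play_rows", "arguments": {"steps": [[[-0.001,0,0],[0,0,0]],[[0,0,0],[0,0,0]],[[-0.001,0,0],[0,0,0]],[[0,0,0],[0,0,0]]]}}

```text
time_s: 38.75
eef_pos: [600.4, -277.9, 86.0]
ee_rot: [-0.0, -0.682, 0.731, -0.001]
force: [-5.8, 1.0, 13.5]
grip_width: 0.129
```

Request:
{"name": "play_rows", "arguments": {"steps": [[[-0.001,0,0],[0,0,0]],[[0,0,0],[0,0,0]],[[0.001,0,0],[0,0,0]],[[0,0,0],[0,0,0]],[[0.001,0,0],[0,0,0]],[[0,0,0],[0,0,0]]]}}

```text
time_s: 39.35
eef_pos: [600.4, -278.1, 86.0]
ee_rot: [0.0, -0.682, 0.731, -0.001]
force: [-6.6, 3.0, 14.8]
grip_width: 0.132
```

Request:
{"name": "play_rows", "arguments": {"steps": [[[0.002,0,-0.001],[0,0,0]],[[0,0,0],[0,0,0]],[[-0.001,0,0],[0,0,0]],[[-0.001,0,0],[0,0,0]],[[-0.001,0,0],[0,0,0]],[[-0.001,0,0],[0,0,0]],[[0,0,0],[0,0,0]]]}}

```text
time_s: 40.05
eef_pos: [600.8, -277.9, 86.0]
ee_rot: [-0.0, -0.682, 0.731, -0.002]
force: [-1.0, -3.8, 6.4]
grip_width: 0.132
```

Request:
{"name": "play_rows", "arguments": {"steps": [[[-0.001,0,0],[0,0,0]],[[0,0,0],[0,0,0]],[[0.001,0,0],[0,0,0]],[[0.001,0,0],[0,0,0]],[[0.001,0,0],[0,0,0]],[[0,0,0],[0,0,0]]]}}

```text
time_s: 40.65
eef_pos: [601.0, -277.6, 86.0]
ee_rot: [0.001, -0.682, 0.731, -0.001]
force: [-1.0, 5.1, 8.9]
grip_width: 0.133
```

It stops on the mouth in the very pose where the other clip went home, so oversize is confirmed. Returning it to the small red tray.

Request:
{"name": "play_rows", "arguments": {"steps": [[[0,0,-0.03],[0,0,0]],[[0,0,-0.05],[0,0,0]],[[0,0,-0.05],[0,0,0]],[[-0.0567,-0.0018,0],[0,0,0]],[[-0.0567,-0.0018,0],[0,0,0]],[[-0.0567,-0.0018,0],[0,0,0]],[[-0.0567,-0.0018,0],[0,0,0]],[[-0.0567,-0.0018,0],[0,0,0]],[[-0.0567,-0.0018,0],[0,0,0]],[[0,0,0],[0,0,-0.1555]],[[0,0,0],[0,0,-0.1555]],[[0,0,0],[0,0,0]],[[0,0,0.044],[0,0,0]],[[0,0,0.044],[0,0,0]],[[0,0,0.044],[0,0,0]],[[0,0,0.02],[0,0,0]],[[0,0,0],[0,0,0]],[[0,0,0],[0,0,0]],[[0,0,0],[0,0,0]]]}}

```text
time_s: 42.55
eef_pos: [627.1, -24.3, 70.0]
ee_rot: [-0.001, 0.766, -0.643, 0.001]
force: [-0.2, 0.3, -0.9]
grip_width: 0.136
```

Floor contact is expected at TCP 48, so 22 mm to go.

Request:
{"name": "play_rows", "arguments": {"steps": [[[0,0,0.012],[0,0,0]],[[0,0,0.01],[0,0,0]],[[0,0,0.003],[0,0,0]],[[0,0,0],[0,0,0]],[[0,0,0],[0,0,0]],[[0,0,0.002],[0,0,0]],[[0,0,0],[0,0,0]],[[0,0,0],[0,0,0]]]}}

```text
time_s: 43.35
eef_pos: [626.4, -24.1, 48.1]
ee_rot: [-0.0, 0.766, -0.643, 0.0]
force: [0.3, 1.9, 1.0]
grip_width: 0.135
```

Request:
{"name": "play_rows", "arguments": {"steps": [[[0,0,0.0007],[0,0,0]],[[0,0,0],[0,0,0]]]}}

```text
time_s: 43.55
eef_pos: [626.4, -24.1, 48.0]
ee_rot: [-0.0, 0.766, -0.643, 0.0]
force: [-0.4, 1.3, 6.3]
grip_width: 0.134
```

Request:
{"name": "play_rows", "arguments": {"steps": [[[0,0,0],[0,0,0]],[[0,0,0],[0,0,0]],[[0,0,0],[0,0,0]],[[0,0,0],[0,0,0]],[[0,0,0],[0,0,0]],[[0,0,0],[0,0,0]]], "grip": 0.4}}

```text
time_s: 44.15
eef_pos: [626.1, -24.0, 47.2]
ee_rot: [0.0, 0.766, -0.643, -0.0]
force: [0.3, 0.7, -0.2]
grip_width: 0.602
```

Request:
{"name": "play_rows", "arguments": {"steps": [[[0,0,-0.03],[0,0,0]],[[0,0,-0.05],[0,0,0]],[[0,0,-0.05],[0,0,0]],[[0,0.03,-0.05],[0,0,0]],[[0,0.05,0],[0,0,0]],[[0,0.05,0],[0,0,0]],[[0,0,0],[0,0,0]],[[0,0,0],[0,0,0]],[[0,0,0],[0,0,0]]]}}

```text
time_s: 45.05
eef_pos: [531.1, -41.0, 182.5]
ee_rot: [-0.0, 0.766, -0.643, 0.0]
force: [0.8, -1.0, 0.2]
grip_width: 0.6
```

```bash
python3 - <<'E'
from h import *
from rig import cams
s,i,im=snap("w16"); m=tanmask(im,(220,0,420,250)); fit(i,m,CLIP,(628,-24,.17),4)
b=cams.capture("scene")[:,:,::-1]
cv2.imwrite("pics/fin.png",np.hstack([cv2.resize(im,(400,250)),cv2.resize(b[150:325,180:460],(400,250))]))
E
```

```text
t 45.05 tcp [531.1 -41.  182.5] yaw -80.0 z [ 1.1e-03 -2.0e-04 -1.0e+00] cam [597.8 -30.3 324.7] view [-0.262 -0.047 -0.964]
fit [627.8 -24.9] yaw deg 9.79 resid px 223.7 of 6044.0
```

View pics/fin.png

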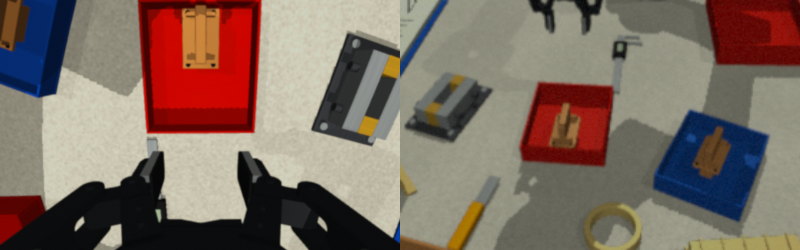

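Both clips stand upright in their trays, red at (565,125) and blue at (711,150) in the picture. The gripper is clear.

```bash
python3 -c "
from rig import ctrl
print(ctrl.finish_job())"
```

```text
the job is handed in; nothing more can be done
None
```

Both clips are tried and sorted, and the job was handed in at about 45 s of the 72 s allowed; no verdict is reported.

- **Clip on the robot's right (tried first): oversize.** It stopped on the slot's mouth everywhere I swept it (about ±2.5 mm and ±1.4°), with the readings between moves never above about 12 N. It stands in the small red tray.
- **Clip on the robot's left (tried second): good.** It caught on the mouth about 2–3 mm off centre, then dropped in after a light sideways sweep. It went fully home, with its flange on the gauge at the expected height and about 6 N of force. It stands in the blue tray.

**Disagreement and re-try:** A fit of the tongue widths in the first scene picture was inconclusive and leaned towards "good" for both clips. After the second clip was put away, I took the first one back to the gauge, in the same position where the good clip had gone in. It stopped on the mouth again, at up to about 15 N, so I returned it to the small red tray.

**Last checks:** Pictures show both clips upright and released. The wrist-camera fits put them about 40 mm (red) and under 5 mm (blue) from their tray centres, inside the limits. The gripper was clear. The caliper, tape roll and scraper look unmoved in the pictures; I did not measure them.

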